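# Pack the gauging kit and strap its lid down

## Robot

A 7-joint arm with a two-finger parallel gripper is mounted at the origin on a cart in front of the work surface, level with it; the furniture and walls round the work are solid. World frame = base frame: x ahead of the robot, y to its left, z up, the work surface at z = 0. Lengths are in m, angles in rad, forces in N, time in s.
With the tool pointing down it reaches from about 0.4 to 0.875 m from the base axis. Payload 19.3 kg.
Tool frame: the origin (TCP) lies at the very end of the fingers, on their centre line; the grasp point (between the pads) lies 19 mm behind it; z points along the fingers, y is the line along which they close (so a half turn about z gives the same grasp; the last joint's range is limited). The gripper opens to 85 mm and grips with 20 to 120 N. Pads are 22 mm wide; open, the fingers measure 114 mm over their backs; the gripper's body (76 mm by 85 mm) begins 54 mm behind the grasp point. The pads swing forward as they close: fully open they stand 13 mm farther back than shut.
Start: joints at [-1.412, 0.521, -0.036, 1.599, 0.021, 1.021, -0.113], TCP at [0.142, 0.609, 0.231] pointing down, gripper open.
Joint ranges: [-2.91, 2.91], [-0.3, 2.13], [-1.5, 1.42], [0.17, 2.43], [-1.26, 4.41], [0.16, 1.93], [-2.52, 2.52]. Speed limits (rad/s): [1.89, 1.89, 2.39, 2.39, 3.01, 3.01, 3.01].

## Interface

Orientations are given as [roll, pitch, yaw] about the fixed x, y, z axes, in that order (R = Rz(yaw) Ry(pitch) Rx(roll)).
In Python, from workcell import bot gives the robot as it stands. The module is installed in compiled form; this text tells all that it offers.
- The arm moves only by the tool apply_moves, never from a script. Its arguments are lists of equal length, an entry for each row: "claw": the finger opening in m, from 0 to 0.0854; "xyz": the shift along the tool's x, y, z in m, a list of three; "twist": the turn, a rotation vector about the tool's x, y, z in rad, a list of three. A call has 1 to 20 rows; each row shifts and turns the commanded pose from where the row before left it, along the tool's axes as they then stand; what a row does not reach is not made up. A row lasts 1/10 s, in which the tool goes at most 50 mm and 8.59 degrees, less where a joint would pass 70% of its speed; a pose out of reach is approached as far as the arm can. A call with a gripper value outside its range is refused whole. The fingers move at their own pace and stop on an object; "force" is the grip in N (left out, the last holds). Time passes only in rows, so rows that do not move let the fingers close. It gives the time, the measured TCP pose, the force, the opening and the grip force at its end, in the units of the state.
- bot.observe(): the state, without advancing time (a new reading comes with each control period).
- bot.grab_frame(name): name is "scene" or "top" or "wrist"; returns a dict with "img" (480x640x3 uint8, red, green, blue), "vfov" (degrees; the focal length in pixels is half the picture's height over the tangent of half this angle, whatever the lens; pixels are square), "cx", "cy" (the principal point, pixels), "view" (4x4, takes a point from world to camera coordinates). Camera axes: x right, y up, looking along -z (the intrinsics and any distortion apply to the point x, -y, -z); pixel columns grow to the right and rows downward; lengths in m; the calibration is good to about 2 mm. A picture is of the moment at which its call begins. There is no depth.
- bot.job_done(): hands the job in; it is judged then, once.
Trained networks look in the newest picture that a camera, given by its name, has taken for a name from the list of things; names that differ only in an ending like _2 or _b are one class to them, and where a whole thing is asked for, a point or a joint stands for the part that bears it (a point fixed in the world has none). Each returns a list of dicts, best first, with "score" (0 to 1); they miss things now and then, are a little off and sometimes report something else, mostly with a low value. They report only what shows in the picture. A call takes as long as a camera call. They do not tell look-alikes from the thing itself.
- bot.find_in(camera, query): "position" ([x, y, z] in m, in world coordinates, good to about 4 mm: the middle of the surface that is visible of it).
The state is a dict: "clock": time; "qpos": joint angles; "qd": joint speeds; "joint_efforts": joint torques, N m; "position": TCP position; "tool_rot": TCP orientation; "force": force on the tool from outside, world axes, zero at the start; "moment": the same for the moment, N m; "grip_width": finger opening in m; "finger_force": force on a finger pad.
Only numpy, scipy, OpenCV 4.12 (cv2) and the standard library are available. Lean on these libraries where they do the work, as an engineer would, in place of code of your own. Each camera call takes 0.05 s, during which the arm holds its last target. There are 200 camera calls.

## Task

Pack the gauging kit: take the blue lid off the grey tub and lay it down flat on the bench beside it, then put every marker pen and every grey gauge block that is on the bench into the tub, no gauge block on top of another. Then put the lid back on so that it sits flat all round, and swing both yellow straps over it and press them down until they click shut. Leave everything else where it stands.

Things in the scene. Friction and masses are not known exactly. Their poses are not given: they have to be found in the camera images.
- tub: grey open kit tub, fixed, 186 (x) x 204 (y) mm outside, 62 mm high, walls and floor 5 mm thick (inside 176 x 194 mm). Origin at the centre of its underside, z up. A yellow strap is hinged on each of its two y sides, on brackets that reach 30 mm out and 80 mm up. All contents fit side by side under the lid; gauge blocks on top of each other do not.
- lid_handle (a point): centre of the black bar (12 mm thick, 90 mm along lid x, 21 mm free beneath) on the loose blue lid: plate 190 (x) x 208 (y) x 5 mm, 0.22 kg, underside 32 mm below this point; a rounded bead 7 mm deeper drops inside the tub walls with 3 mm play. Seated (as at the start) the point is over the tub's centre, 94 mm up, lid axes along the tub's (either way round); laid on the bench 39 mm up
- strap_left (a joint): hinge of the yellow strap on the tub's left side (tub +y). 0 = shut, level over the lid; grows as it swings up and out; 1.57 = upright; starts 1.65 to 1.85, open stop 2.0. Stays where left. Hinge bumps resist from 0.4 rad; about 10 N down on its tip (20 N is safe) clicks it past them and they hold it at 0. Axis along tub x through tub-frame (0, +0.124, 0.0705) m
- strap_right (a joint): hinge of the yellow strap on the tub's right side (tub -y). 0 = shut, level over the lid; grows as it swings up and out; 1.57 = upright; starts 1.65 to 1.85, open stop 2.0. Stays where left. Hinge bumps resist from 0.4 rad; about 10 N down on its tip (20 N is safe) clicks it past them and they hold it at 0. Axis along tub x through tub-frame (0, -0.124, 0.0705) m
- strap_left_tip (a point): pressing point near the end of the left yellow strap, on black ribs, on its upper face, 58 mm from the hinge axis. The strap is 40 mm wide, 6 thick, reaches 72 mm from the axis. Open, this face looks outwards: pushing it towards the tub swings the strap over. Shut, the point is 73.5 mm above the bench. Axes turn with the strap
- strap_right_tip (a point): pressing point near the end of the right yellow strap, on black ribs, on its upper face, 58 mm from the hinge axis. The strap is 40 mm wide, 6 thick, reaches 72 mm from the axis. Open, this face looks outwards: pushing it towards the tub swings the strap over. Shut, the point is 73.5 mm above the bench. Axes turn with the strap
- gauge_1_center (a point): grey aluminium block with two holes in its top, 40 x 80 x 30 mm, 0.34 kg, lying flat; the point is its centre, half-way up. Its long side is its y axis, so grip it across x (40 mm). May be absent
- gauge_2_center (a point): grey aluminium block with two holes in its top, 40 x 80 x 30 mm, 0.34 kg, lying flat; the point is its centre, half-way up. Its long side is its y axis, so grip it across x (40 mm). May be absent
- marker_red_center (a point): white, red-capped marker pen, 15 mm thick and 135 mm long, lying on the bench; the point is its centre, 8 mm up. Its length is its y axis, so grip it across x (15 mm). May be absent
- marker_blue_center (a point): blue marker pen, 15 mm thick and 135 mm long, lying on the bench; the point is its centre, 8 mm up. Its length is its y axis, so grip it across x (15 mm). May be absent
- marker_black_center (a point): white, black-capped marker pen, 15 mm thick and 135 mm long, lying on the bench; the point is its centre, 8 mm up. Its length is its y axis, so grip it across x (15 mm). May be absent
- nest_center (a point): middle of the white ring flange (138 mm wide, 5 mm high) fixed on the bench at the front right. The bench close round it is free, and the lid can be laid centred over it: the bead then stands round the flange on the bench, lid axes along x and y
- grease_pot: white pot with a blue lid, 61 mm wide and high, standing loose on the bench at the right; origin under its centre; not to be moved
- tape_roll: white tape roll, 52 mm wide, 16 mm high, lying loose on the bench to the right of the tub; origin under its centre; not to be moved
There are look-alikes about, which are no part of the job. What is shaped like the part that bears gauge_2_center but black or brown is not meant.

How it is judged:
On the way, in this order (a step that is already met when the one before it is completed fails the run):
1. the lid lies on the bench, clear of the tub (horizontal distance between lid_handle and tub above 0.17 m and height (world z) of lid_handle below 0.06 m and angle between lid_handle's own z axis and vertical below 0.2 rad), for 0.2 s.
2. every marker and gauge block present is in the tub (x of gauge_1_center in the frame of tub between -0.09 and 0.09 m and y of gauge_1_center in the frame of tub between -0.099 and 0.099 m and z of gauge_1_center in the frame of tub between 0 and 0.046 m and x of gauge_2_center in the frame of tub between -0.09 and 0.09 m and y of gauge_2_center in the frame of tub between -0.099 and 0.099 m and z of gauge_2_center in the frame of tub between 0 and 0.046 m and x of marker_red_center in the frame of tub between -0.09 and 0.09 m and y of marker_red_center in the frame of tub between -0.099 and 0.099 m and z of marker_red_center in the frame of tub between 0 and 0.046 m and x of marker_blue_center in the frame of tub between -0.09 and 0.09 m and y of marker_blue_center in the frame of tub between -0.099 and 0.099 m and z of marker_blue_center in the frame of tub between 0 and 0.046 m and x of marker_black_center in the frame of tub between -0.09 and 0.09 m and y of marker_black_center in the frame of tub between -0.099 and 0.099 m and z of marker_black_center in the frame of tub between 0 and 0.046 m), for 0.2 s.
3. the lid is seated on the tub (x of lid_handle in the frame of tub between -0.008 and 0.008 m and y of lid_handle in the frame of tub between -0.008 and 0.008 m and z of lid_handle in the frame of tub between 0.088 and 0.0975 m and angle between lid_handle's own z axis and vertical below 0.04 rad and angle between the x axis of lid_handle and the x axis of tub, either way round below 0.08 rad), for 0.2 s.
At the end, for the whole second after the job is handed in: every marker and gauge block present is inside the tub (centre at most 46 mm above the bench), the lid sits on the rim (within 8 mm of the centre, level within 0.04 rad, turned at most 0.08 rad from the tub, not raised more than 3.5 mm) and both straps are shut (joints below 0.07 rad) (all of step 2 and all of step 3 and value of joint each of strap_left, strap_right below 0.07 rad); the robot touches nothing.
It fails at once if the grease pot or the tape roll is moved by more than 5 cm (distance of any of grease_pot, tape_roll from where it was at the start of the episode above 0.05 m).
Of gauge_1, gauge_2, marker_red, marker_blue, marker_black only 3 to 5 are there at a start; the rules pass over those that are not, and their reading is None.
At some moment in a run one of gauge_1, gauge_2, marker_red, marker_blue, marker_black may be knocked a few centimetres aside while the robot is not near it.
Once in a run the grip may slacken for a moment while it holds something.
It also fails if it takes over 210 s, if anything falls off the work surface, if the arm or the gripper's body presses on something with over 40 N, if the wrist force passes 120 N, or if a joint passes its speed limit or range.

## Working session

There is one attempt and no reset: what is moved stays moved. The work goes in short steps, Python scripts to look and compute and a tool call to move; the robot and the scene stay as the last step left them, time stands still between calls to the robot, and variables do not carry over. Pictures are saved under pics/ and viewed, at most 14 in all, crops included, and the job is handed in when it is done.

Besides the shell and the picture viewer there is one more tool, called after "Call:" as name(argument=value, ...) on one line, values as JSON. apply_moves: Moves the arm, as the interface text tells. Its arguments: {"type":"object","properties":{"claw":{"type":"array"},"xyz":{"type":"array"},"twist":{"type":"array"},"force":{"type":"number"}},"required":["claw","xyz","twist"]}

```bash
mkdir -p pics; ls
cat > h.py <<'E'
import numpy as np, cv2
from workcell import bot
def snap(n,f):
    d=bot.grab_frame(n); cv2.imwrite('pics/'+f,cv2.cvtColor(d['img'],cv2.COLOR_RGB2BGR)); return d
def cam(d):
    f=240/np.tan(np.radians(d['vfov'])/2); return f,d['cx'],d['cy'],np.array(d['view'])
def proj(d,p):
    f,cx,cy,V=cam(d); c=(V@np.append(p,1))[:3]; return np.array([cx+f*c[0]/-c[2], cy-f*c[1]/-c[2]])
def pix(d,u,v,z):
    f,cx,cy,V=cam(d); r=V[:3,:3].T@np.array([(u-cx)/f,-(v-cy)/f,-1]); o=-V[:3,:3].T@V[:3,3]
    return o+r*(z-o[2])/r[2]
E
python3 - <<'E'
from h import *
s=bot.observe(); print(s)
for n in ['scene','top']:
    d=snap(n,n+'0.png'); print(n,{k:d[k] for k in d if k!='img'})
for q in ['tub','lid_handle','strap_left','strap_right','gauge_1_center','marker_red_center','marker_blue_center','marker_black_center','grease_pot','tape_roll']:
    print(q,[(np.round(x['position'],3).tolist(),round(x['score'],2)) for x in bot.find_in('top',q)])
E
```

```text
pics
{'clock': 0.0, 'qpos': array([-1.41219237,  0.52203541, -0.03632141,  1.59995626,  0.0211889 ,
        1.02109007, -0.11280854]), 'qd': array([ 0.00027648, -0.00061468, -0.00056208, -0.00228435,  0.00173711,
       -0.00022981,  0.00026288]), 'joint_efforts': array([-5.89795127e-04, -9.27105117e+01,  1.97946958e+00, -3.69931555e+01,
        1.78810162e-02,  8.02250812e-03,  4.64804975e-05]), 'position': array([0.14172147, 0.60840023, 0.23073099]), 'tool_rot': array([-3.14049037e+00,  7.07332026e-05,  2.91275829e+00]), 'force': array([-0.40111113, -0.85155209, -0.98611422]), 'moment': array([-0.01315473, -0.06852178, -0.02552877]), 'finger_force': 0.0, 'grip_width': 0.08549003624572662}
scene {'vfov': 52.35203543311653, 'cx': 319.51527840689505, 'cy': 236.72304371694398, 'view': array([[ 0.74195141, -0.6704163 ,  0.00707735, -0.34172273],
       [ 0.46788775,  0.52531539,  0.71072132, -0.35751178],
       [-0.480197  , -0.52400928,  0.70343806, -0.82673475],
       [ 0.        ,  0.        ,  0.        ,  1.        ]])}
top {'vfov': 55.778198711743656, 'cx': 316.7797388119809, 'cy': 238.7450837017939, 'view': array([[ 0.01179746, -0.9998084 ,  0.0156197 ,  0.08407687],
       [ 0.99253561,  0.01360502,  0.12119392, -0.54730435],
       [-0.12138321,  0.01407333,  0.99250595, -1.2498417 ],
       [ 0.        ,  0.        ,  0.        ,  1.        ]])}
tub [([0.63, 0.077, 0.076], 0.75)]
lid_handle [([0.642, 0.118, 0.07], 0.65)]
strap_left [([0.626, 0.245, 0.118], 0.52)]
strap_right [([0.646, -0.015, 0.115], 0.6)]
gauge_1_center []
marker_red_center [([0.422, 0.212, 0.014], 0.78)]
marker_blue_center [([0.432, 0.366, 0.016], 0.62)]
marker_black_center []
grease_pot [([0.641, -0.292, 0.066], 0.57), ([0.631, 0.243, 0.116], 0.45)]
tape_roll [([0.697, -0.152, 0.015], 0.51)]
```

View pics/top0.png

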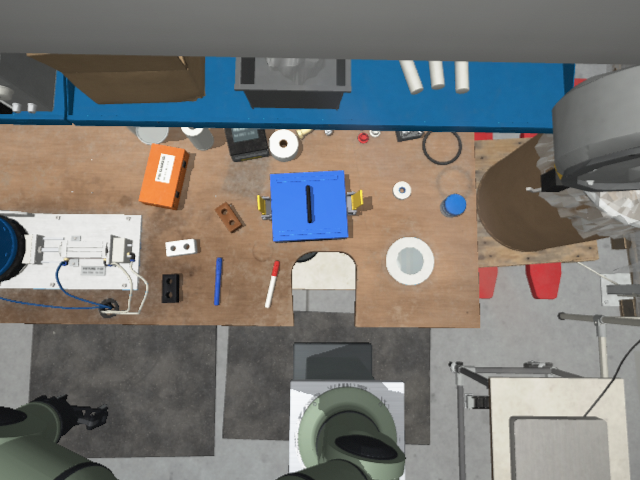

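View pics/scene0.png

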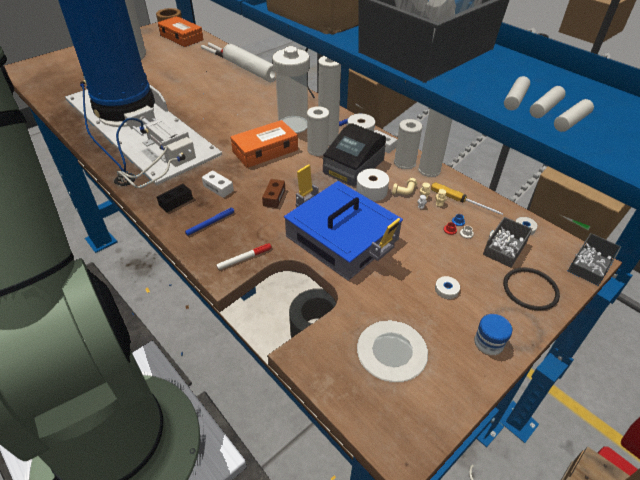

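The top view shows the tub with its blue lid at (309,206), handle along x, straps at (263,204) and (358,200). It also shows the nest at (410,260), a grey block at (180,247), the blue pen at (218,281) and the red-capped pen at (272,284). The black block (171,288) and brown block (228,218) are look-alikes.

Run:
```python
from h import *
d=bot.grab_frame('top'); im=cv2.cvtColor(d['img'],cv2.COLOR_RGB2BGR)
cv2.imwrite('pics/crop1.png',cv2.resize(im[125:335,130:480],(0,0),fx=2.28,fy=2.28,interpolation=cv2.INTER_CUBIC))
hsv=cv2.cvtColor(im,cv2.COLOR_BGR2HSV)
def blob(x0,y0,x1,y1,lo,hi,z,name):
    m=np.zeros(hsv.shape[:2],np.uint8); m[y0:y1,x0:x1]=cv2.inRange(hsv,np.array(lo),np.array(hi))[y0:y1,x0:x1]
    n,l,s,c=cv2.connectedComponentsWithStats(m); i=1+np.argmax(s[1:,4]); ys,xs=np.where(l==i)
    P=np.array([pix(d,u,v,z)[:2] for u,v in zip(xs,ys)]); r=cv2.minAreaRect((P*1000).astype(np.float32))
    print(name,s[i,4],'rect mm',np.round(r[0],1),np.round(r[1],1),round(r[2],1),'mean',np.round(P.mean(0)*1000,1)); 
blob(262,160,355,250,[105,120,60],[130,255,255],.067,'lid')
blob(300,180,318,225,[0,0,0],[180,255,70],.1,'handle')
blob(160,235,202,258,[0,0,140],[180,60,255],.03,'gauge')
blob(208,252,228,310,[100,120,40],[130,255,255],.010,'blue')
blob(255,255,285,312,[0,0,150],[180,60,255],.010,'red-white')
blob(255,255,285,312,[0,120,80],[8,255,255],.010,'red-cap')
blob(380,232,440,290,[0,0,190],[180,60,255],.005,'nest')
blob(250,180,275,230,[20,120,80],[35,255,255],.12,'strapL')
blob(345,180,375,230,[20,120,80],[35,255,255],.12,'strapR')
for q in ['gauge_2_center','marker_black_center','marker_red_center','marker_blue_center','lid_handle','tub']:
    print(q,[(np.round(x['position'],3).tolist(),round(x['score'],2)) for x in bot.find_in('scene',q)])
```

```text
lid 4939 rect mm [635.1 116.1] [191.2 207.6] 4.0 mean [634.3 116.2]
handle 115 rect mm [632.5 115.2] [99.2  8.4] 3.9 mean [631.3 115.2]
gauge 407 rect mm [517.4 476.1] [42.8 82.3] 8.5 mean [517.4 476.5]
blue 225 rect mm [424.8 370.7] [ 14.4 130.4] 88.8 mean [425.7 370.9]
red-white 161 rect mm [396.6 222.3] [13.9 90.4] 78.7 mean [396.8 222.2]
red-cap 94 rect mm [463.8 207.7] [17.3 44.1] 77.2 mean [463.4 207.8]
nest 1344 rect mm [ 490.5 -177.3] [137.2 136.7] 44.8 mean [ 489.9 -176.5]
strapL 125 rect mm [625.1 241.4] [51.5 21.2] 1.6 mean [624.6 241.6]
strapR 175 rect mm [642.4 -13.4] [50.5 30.7] 5.3 mean [642.  -13.2]
gauge_2_center [([0.395, 0.483, 0.027], 0.98), ([0.64, -0.022, 0.113], 0.73), ([0.598, 0.336, 0.03], 0.6), ([0.506, 0.462, 0.033], 0.57)]
marker_black_center [([0.509, 0.46, 0.027], 0.44)]
marker_red_center [([0.416, 0.212, 0.017], 0.91)]
marker_blue_center [([0.423, 0.363, 0.009], 0.79)]
lid_handle [([0.631, 0.107, 0.066], 0.69)]
tub [([0.592, 0.06, 0.049], 0.93)]
```

View pics/crop1.png

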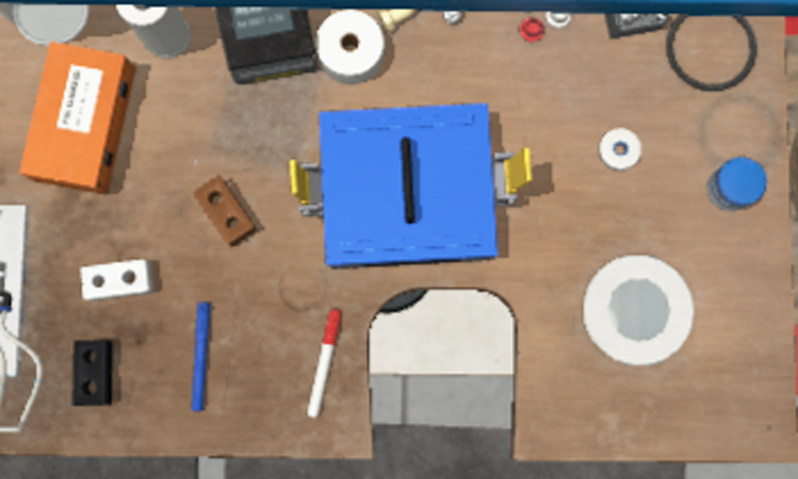

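The crop confirms one grey block, one blue pen and one red-capped pen. There is no black-capped pen and no second grey block. The lid measures 191 x 208 mm, with centre near (0.634, 0.116) and yaw +0.07. The nest measures 137 mm.

```bash
cat >> h.py <<'E'
from scipy.spatial.transform import Rotation as Ro
def go(pos,yaw,step=.045,p0=None,y0=None):
    "tool-axis shift (after the twist) and twist from the measured pose (or from p0,y0) to a tool-down pose"
    s=bot.observe(); R0=Ro.from_euler('xyz',s['tool_rot'] if y0 is None else [np.pi,0,y0]); R1=Ro.from_euler('xyz',[np.pi,0,yaw])
    p=s['position'] if p0 is None else np.array(p0)
    w=(R0.inv()*R1).as_rotvec(); t=R1.inv().apply(np.array(pos)-p)
    print('twist',np.round(w,4),'shift',np.round(t,4),'rows',int(np.ceil(max(abs(w))/.13)),int(np.ceil(np.linalg.norm(t)/step)))
E
python3 - <<'E'
from h import *
go([.634,.115,.235],3.211)
E
```

```text
twist [-1.000e-04 -0.000e+00 -2.982e-01] shift [-0.4568 -0.5266 -0.0037] rows 3 16
```

Call:
apply_moves(claw=[0.085, 0.085, 0.085, 0.085, 0.085, 0.085, 0.085, 0.085, 0.085, 0.085, 0.085, 0.085, 0.085, 0.085, 0.085, 0.085, 0.085, 0.085, 0.085, 0.085], xyz=[[0, 0, 0], [0, 0, 0], [0, 0, 0], [-0.0286, -0.0329, 0], [-0.0286, -0.0329, 0], [-0.0286, -0.0329, 0], [-0.0286, -0.0329, 0], [-0.0286, -0.0329, 0], [-0.0286, -0.0329, 0], [-0.0286, -0.0329, 0], [-0.0286, -0.0329, 0], [-0.0286, -0.0329, 0], [-0.0286, -0.0329, 0], [-0.0286, -0.0329, 0], [-0.0286, -0.0329, 0], [-0.0286, -0.0329, 0], [-0.0286, -0.0329, 0], [-0.0286, -0.0329, 0], [-0.0286, -0.0329, 0], [0, 0, 0]], twist=[[0, 0, -0.0994], [0, 0, -0.0994], [0, 0, -0.0994], [0, 0, 0], [0, 0, 0], [0, 0, 0], [0, 0, 0], [0, 0, 0], [0, 0, 0], [0, 0, 0], [0, 0, 0], [0, 0, 0], [0, 0, 0], [0, 0, 0], [0, 0, 0], [0, 0, 0], [0, 0, 0], [0, 0, 0], [0, 0, 0], [0, 0, 0]], force=80)

```text
clock: 2.95
position: [0.6377, 0.1094, 0.2309]
tool_rot: [-3.139, 0.001, -3.079]
force: [-1.9, -0.2, -0.6]
grip_width: 0.0851
finger_force: 0.0
```

Run:
```python
from h import *
s=bot.observe(); print(s['position'],s['tool_rot'],s['qpos'])
d=snap('wrist','w1.png'); print(cam(d)[:3],proj(d,[.634,.115,.1]))
go([.634,.115,.235],3.211)
```

```text
[0.63771751 0.10941017 0.23088277] [-3.13895235e+00  9.44676850e-04 -3.07876672e+00] [-0.29598462  0.55822352  0.0507756   1.54112342 -0.02792181  1.04256575
  1.39477906]
(np.float64(401.39475957306854), 317.60735228137895, 230.04921569033687) [326.90986056 215.6730967 ]
twist [-0.0011 -0.0001 -0.0042] shift [ 0.0018  0.0028 -0.0042] rows 1 1
```

View pics/w1.png

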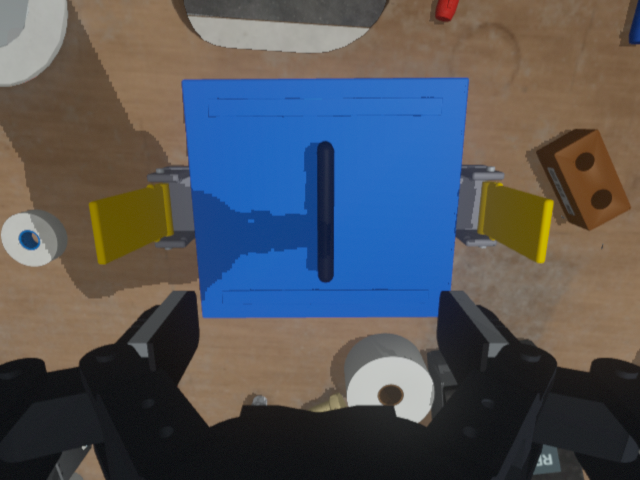

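The wrist view shows the lid square in the picture. The handle bar runs from (325,142) to (326,282), and the straps are at (130,222) and (515,222).

Run:
```python
from h import *
d=bot.grab_frame('wrist'); im=cv2.cvtColor(d['img'],cv2.COLOR_RGB2BGR)
m=np.zeros((480,640),np.uint8); hsv=cv2.cvtColor(im,cv2.COLOR_BGR2HSV)
m[120:300,312:345]=cv2.inRange(im,np.array([0,0,0]),np.array([60,60,60]))[120:300,312:345]
n,l,s,c=cv2.connectedComponentsWithStats(m); i=1+np.argmax(s[1:,4]); print(s[i])
ys,xs=np.where(l==i); P=np.array([pix(d,u,v,.100)[:2] for u,v in zip(xs,ys)]); r=cv2.minAreaRect((P*1000).astype(np.float32)); print(r)
# lid corners z=.067
for u,v in [(183,80),(467,78),(454,317),(203,317)]: print(np.round(pix(d,u,v,.067),4))
go([.634,.115,.235],3.211)
```

```text
[ 313  145   15  138 1388]
((633.07666015625, 113.5472183227539), (97.81649017333984, 9.481626510620117), 4.05517578125)
[0.5469 0.0093 0.067 ]
[0.5325 0.2121 0.067 ]
[0.7194 0.2315 0.067 ]
[0.7334 0.0219 0.067 ]
twist [-0.     -0.0005 -0.0017] shift [ 0.0009  0.0006 -0.0041] rows 1 1
```

Run:
```python
from h import *
d=bot.grab_frame('wrist'); im=d['img'].astype(int)
for v in (160,190,260,275): 
    r=np.where(im[v,300:350].max(1)<75)[0]+300; print(v,r.min(),r.max(),pix(d,(r.min()+r.max())/2,v,.1)[:2])
go([.633,.117,.076],3.211)
```

```text
160 310 325 [0.59316496 0.1112534 ]
190 310 324 [0.61347084 0.11227383]
260 310 324 [0.66403516 0.11565328]
275 311 324 [0.67548211 0.1167818 ]
twist [ 0.0004 -0.0006 -0.0001] shift [0.0013 0.0014 0.155 ] rows 1 4
```

Call:
apply_moves(claw=[0.085, 0.085, 0.085, 0.085, 0.085, 0.085, 0.0, 0.0, 0.0, 0.0, 0.0, 0.0, 0.0], xyz=[[0.001, 0, 0.04], [0, 0, 0.04], [0, 0, 0.035], [0, 0, 0.025], [0, 0, 0.015], [0, 0, 0], [0, 0, 0], [0, 0, 0], [0, 0, 0], [0, 0, 0], [0, 0, 0], [0, 0, 0], [0, 0, 0]], twist=[[0, 0, 0], [0, 0, 0], [0, 0, 0], [0, 0, 0], [0, 0, 0], [0, 0, 0], [0, 0, 0], [0, 0, 0], [0, 0, 0], [0, 0, 0], [0, 0, 0], [0, 0, 0], [0, 0, 0]], force=80)

```text
clock: 4.4
position: [0.634, 0.1152, 0.0769]
tool_rot: [3.141, 0.001, -3.072]
force: [-3.1, 0.2, 6.8]
grip_width: 0.0096
finger_force: 78.1
```

Call:
apply_moves(claw=[0, 0, 0, 0, 0, 0, 0, 0], xyz=[[0, 0, -0.01], [0, 0, -0.02], [0, 0, -0.03], [0, 0, -0.03], [0, 0, -0.03], [0, 0, -0.03], [0, 0, -0.01], [0, 0, 0]], twist=[[0, 0, 0], [0, 0, 0], [0, 0, 0], [0, 0, 0], [0, 0, 0], [0, 0, 0], [0, 0, 0], [0, 0, 0]])

```text
clock: 5.2
position: [0.6342, 0.1153, 0.2377]
tool_rot: [3.141, 0.002, -3.072]
force: [-0.0, -0.1, -2.6]
grip_width: 0.0092
finger_force: 78.1
```

Run:
```python
from h import *
s=bot.observe(); print(s['position'],s['force'],s['grip_width'])
snap('scene','s1.png')
go([.490,-.177,.235],np.pi)
```

```text
[0.6342032  0.1152592  0.23768133] [-0.04057954 -0.06037788 -2.570941  ] 0.009242069749782639
twist [0.     0.     0.0694] shift [ 0.1436 -0.2922  0.0011] rows 1 8
```

View pics/s1.png

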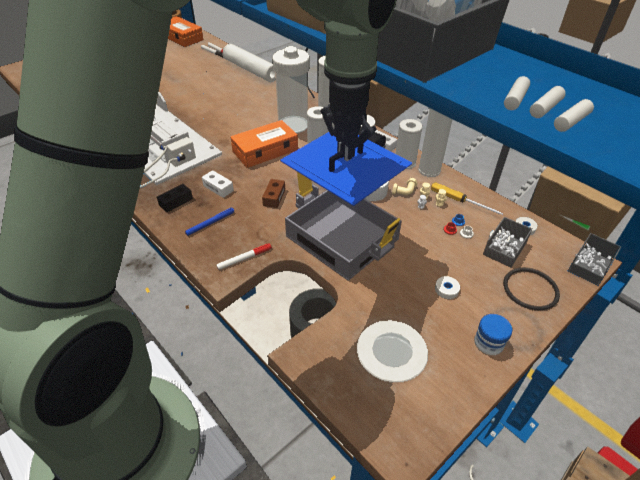

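The lid hangs level from the gripper over the empty tub at (345,225).

Call:
apply_moves(claw=[0, 0, 0, 0, 0, 0, 0, 0, 0, 0, 0, 0, 0, 0, 0, 0, 0, 0], xyz=[[0, 0, 0], [0.0144, -0.0292, 0], [0.0144, -0.0292, 0], [0.0144, -0.0292, 0], [0.0144, -0.0292, 0], [0.0144, -0.0292, 0], [0.0144, -0.0292, 0], [0.0144, -0.0292, 0], [0.0144, -0.0292, 0], [0.0144, -0.0292, 0], [0.0144, -0.0292, 0], [0, 0, 0], [0, 0, 0.04], [0, 0, 0.04], [0, 0, 0.04], [0, 0, 0.04], [0, 0, 0.03], [0, 0, 0.015]], twist=[[0, 0, 0.0694], [0, 0, 0], [0, 0, 0], [0, 0, 0], [0, 0, 0], [0, 0, 0], [0, 0, 0], [0, 0, 0], [0, 0, 0], [0, 0, 0], [0, 0, 0], [0, 0, 0], [0, 0, 0], [0, 0, 0], [0, 0, 0], [0, 0, 0], [0, 0, 0], [0, 0, 0]])

```text
clock: 7.05
position: [0.4877, -0.1756, 0.0275]
tool_rot: [3.14, -0.005, -3.141]
force: [-0.9, -0.2, -1.0]
grip_width: 0.0093
finger_force: 78.3
```

Call:
apply_moves(claw=[0, 0, 0], xyz=[[0, 0, 0.004], [0, 0, 0.003], [0, 0, 0]], twist=[[0, 0, 0], [0, 0, 0], [0, 0, 0]])

```text
clock: 7.35
position: [0.4898, -0.1767, 0.0244]
tool_rot: [-3.142, 0.0, -3.142]
force: [0.4, 0.3, -1.2]
grip_width: 0.0093
finger_force: 78.3
```

Call:
apply_moves(claw=[0, 0, 0.04, 0.085, 0.085, 0.085, 0.085, 0.085, 0.085, 0.085, 0.085, 0.085, 0.085, 0.085], xyz=[[0, 0, 0.002], [0, 0, 0], [0, 0, 0], [0, 0, 0], [0, 0, 0], [0, 0, 0], [0, 0, 0], [0, 0, -0.02], [0, 0, -0.04], [0, 0, -0.04], [0, 0, -0.04], [0, 0, -0.04], [0, 0, -0.03], [0, 0, 0]], twist=[[0, 0, 0], [0, 0, 0], [0, 0, 0], [0, 0, 0], [0, 0, 0], [0, 0, 0], [0, 0, 0], [0, 0, 0], [0, 0, 0], [0, 0, 0], [0, 0, 0], [0, 0, 0], [0, 0, 0], [0, 0, 0]])

```text
clock: 8.75
position: [0.4913, -0.1773, 0.2361]
tool_rot: [-3.14, 0.006, 3.141]
force: [-0.6, -0.4, -1.4]
grip_width: 0.0854
finger_force: 0.0
```

Run:
```python
from h import *
s=bot.observe(); print(s['position'],s['clock'])
d=snap('top','t2.png'); im=cv2.cvtColor(d['img'],cv2.COLOR_RGB2BGR); hsv=cv2.cvtColor(im,cv2.COLOR_BGR2HSV)
w=bot.grab_frame('wrist'); b=w['img'].astype(int)
# lid handle in wrist: dark bar on blue
for v in range(120,320,30):
    r=np.where(b[v,270:370].max(1)<75)[0]+270
    if len(r): print(v,r.min(),r.max(),pix(w,(r.min()+r.max())/2,v,.045)[:2])
def blob(x0,y0,x1,y1,lo,hi,z,name):
    m=np.zeros(hsv.shape[:2],np.uint8); m[y0:y1,x0:x1]=cv2.inRange(hsv,np.array(lo),np.array(hi))[y0:y1,x0:x1]
    n,l,s,c=cv2.connectedComponentsWithStats(m); i=1+np.argmax(s[1:,4]); ys,xs=np.where(l==i)
    P=np.array([pix(d,u,v,z)[:2] for u,v in zip(xs,ys)]); r=cv2.minAreaRect((P*1000).astype(np.float32))
    print(name,s[i,4],'rect mm',np.round(r[0],1),np.round(r[1],1),round(r[2],1))
blob(160,235,202,258,[0,0,140],[180,60,255],.03,'gauge')
blob(208,252,228,310,[100,120,40],[130,255,255],.010,'blue')
blob(255,255,285,312,[0,120,80],[8,255,255],.010,'red-cap')
cv2.imwrite('pics/crop2.png',cv2.resize(im[125:335,130:480],(0,0),fx=2.28,fy=2.28,interpolation=cv2.INTER_CUBIC))
```

```text
[ 0.49125007 -0.17729506  0.23607171] 8.75
150 312 324 [ 0.44652416 -0.17723988]
180 312 324 [ 0.47086666 -0.17724882]
210 312 324 [ 0.49619019 -0.17725812]
240 312 323 [ 0.52255533 -0.17769747]
gauge 413 rect mm [517.4 475.8] [43.  82.8] 8.4
blue 225 rect mm [424.8 370.7] [ 14.4 130.4] 88.8
red-cap 93 rect mm [463.8 207.7] [17.3 44.1] 77.3
```

View pics/crop2.png

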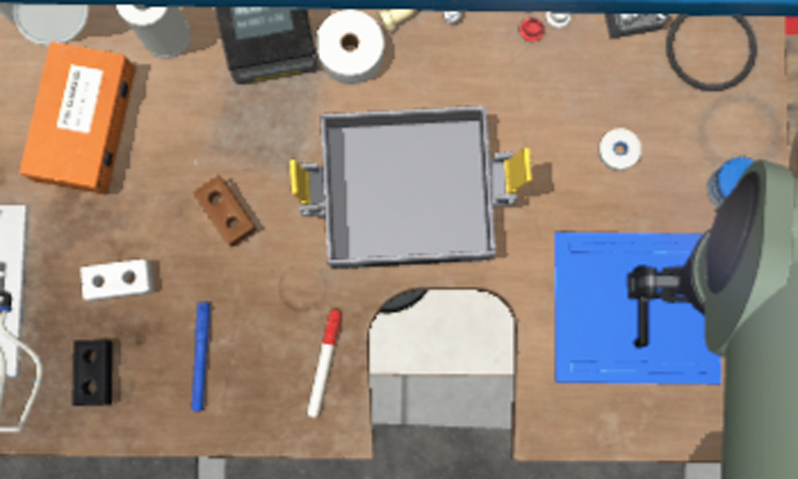

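The lid lies square over the nest with its handle at (640,320) in the crop. The tub is empty and the parts have not moved. I take the grey block first.

```bash
cat >> h.py <<'E'
def rect(d,m,z):
    n,l,s,c=cv2.connectedComponentsWithStats(m.astype(np.uint8)); i=1+np.argmax(s[1:,4]); ys,xs=np.where(l==i)
    P=np.array([pix(d,u,v,z)[:2] for u,v in zip(xs,ys)]); r=cv2.minAreaRect((P*1000).astype(np.float32))
    print(s[i],np.round(r[0],1),np.round(r[1],1),round(r[2],1))
def near(d,p,w=60):
    "mask window round the projection of world point p"
    u,v=proj(d,p); m=np.zeros((480,640),np.uint8); cv2.circle(m,(int(u),int(v)),w,1,-1); return m
E
python3 - <<'E'
from h import *
d=bot.grab_frame('top')
C=[pix(d,130+u/2.28,125+v/2.28,.062)[:2] for u,v in [(321,114),(484,107),(495,257),(330,265)]]
print(np.round(C,4),np.mean(C,0))
go([.517,.460,.2],1.717)
E
```

```text
[[0.721  0.2227]
 [0.7331 0.0219]
 [0.5466 0.0076]
 [0.5341 0.2073]] [0.63371676 0.11486231]
twist [-3.0000e-04 -7.0000e-04  1.4247e+00] shift [0.6258 0.12   0.0317] rows 11 15
```

Call:
apply_moves(claw=[0.085, 0.085, 0.085, 0.085, 0.085, 0.085, 0.085, 0.085, 0.085, 0.085, 0.085], xyz=[[0, 0, 0], [0, 0, 0], [0, 0, 0], [0, 0, 0], [0, 0, 0], [0, 0, 0], [0, 0, 0], [0, 0, 0], [0, 0, 0], [0, 0, 0], [0, 0, 0]], twist=[[0, 0, 0.1295], [0, 0, 0.1295], [0, 0, 0.1295], [0, 0, 0.1295], [0, 0, 0.1295], [0, 0, 0.1295], [0, 0, 0.1295], [0, 0, 0.1295], [0, 0, 0.1295], [0, 0, 0.1295], [0, 0, 0.1295]])

```text
clock: 10.0
position: [0.4892, -0.1767, 0.231]
tool_rot: [-3.139, -0.0, 1.712]
force: [-0.3, -0.2, 0.7]
grip_width: 0.0854
finger_force: 0.0
```

Call:
apply_moves(claw=[0.085, 0.085, 0.085, 0.085, 0.085, 0.085, 0.085, 0.085, 0.085, 0.085, 0.085, 0.085, 0.085, 0.085, 0.085, 0.085, 0.085], xyz=[[0.0417, 0.008, 0], [0.0417, 0.008, 0], [0.0417, 0.008, 0], [0.0417, 0.008, 0], [0.0417, 0.008, 0], [0.0417, 0.008, 0], [0.0417, 0.008, 0], [0.0417, 0.008, 0], [0.0417, 0.008, 0], [0.0417, 0.008, 0], [0.0417, 0.008, 0], [0.0417, 0.008, 0], [0.0417, 0.008, 0.01], [0.0417, 0.008, 0.01], [0.0417, 0.008, 0.01], [0, 0, 0], [0, 0, 0]], twist=[[0, 0, 0], [0, 0, 0], [0, 0, 0], [0, 0, 0], [0, 0, 0], [0, 0, 0], [0, 0, 0], [0, 0, 0], [0, 0, 0], [0, 0, 0], [0, 0, 0], [0, 0, 0], [0, 0, 0], [0, 0, 0], [0, 0, 0], [0, 0, 0], [0, 0, 0]])

```text
clock: 11.7
position: [0.5165, 0.4595, 0.1998]
tool_rot: [-3.139, 0.003, 1.718]
force: [-0.2, -0.3, -0.3]
grip_width: 0.0848
finger_force: 0.0
```

Run:
```python
from h import *
s=bot.observe(); print(s['position'],s['tool_rot'],s['clock'])
d=snap('wrist','w3.png'); hsv=cv2.cvtColor(d['img'],cv2.COLOR_RGB2HSV)
p=[.517,.476,.03]; print(proj(d,p))
rect(d,cv2.inRange(hsv,(0,0,130),(180,50,255))//255*near(d,p,110),.03)
go([.517,.476,.012],1.717)
```

```text
[0.5165175  0.45948954 0.19980424] [-3.13921185e+00  2.58623202e-03  1.71817673e+00] 11.7
[323.02367302 186.43972886]
[ 297  135   53  103 4801] [516.9 474.9] [40.5 80.4] 8.3
twist [-0.0014  0.0022 -0.0003] shift [0.0173 0.0023 0.1888] rows 1 5
```

View pics/w3.png

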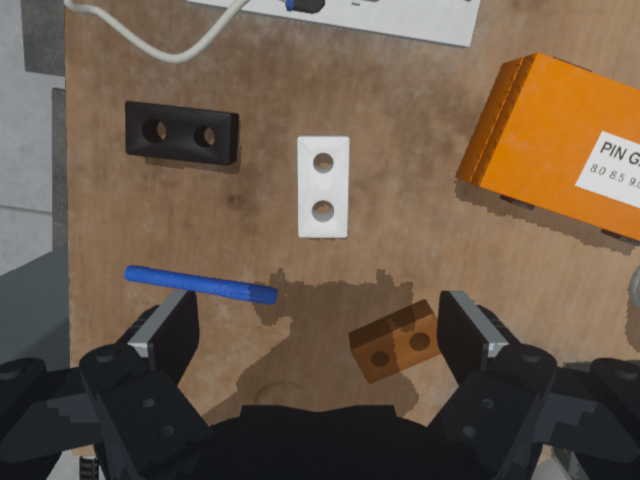

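The block at (323,187) measures 40.5 x 80.4 mm with its centre at (0.517, 0.475), which is right for a gauge block.

Call:
apply_moves(claw=[0.065, 0.065, 0.065, 0.065, 0.065, 0.065, 0.065, 0.065, 0, 0, 0, 0, 0, 0, 0], xyz=[[0.0152, 0.0026, 0], [0, 0, 0.04], [0, 0, 0.04], [0, 0, 0.04], [0, 0, 0.04], [0, 0, 0.025], [0, 0, 0.01], [0, 0, 0], [0, 0, 0], [0, 0, 0], [0, 0, 0], [0, 0, 0], [0, 0, -0.005], [0, 0, -0.02], [0, 0, -0.03]], twist=[[0, 0, 0], [0, 0, 0], [0, 0, 0], [0, 0, 0], [0, 0, 0], [0, 0, 0], [0, 0, 0], [0, 0, 0], [0, 0, 0], [0, 0, 0], [0, 0, 0], [0, 0, 0], [0, 0, 0], [0, 0, 0], [0, 0, 0]], force=70)

```text
clock: 13.25
position: [0.5171, 0.4744, 0.0631]
tool_rot: [-3.14, 0.001, 1.717]
force: [0.5, 0.1, -3.6]
grip_width: 0.0387
finger_force: 71.1
```

```bash
cat >> h.py <<'E'
T=np.array([.6338,.115,0]); TY=.07
def tub(x,y,z): return T+Ro.from_euler('z',TY).apply([x,y,z])
E
python3 - <<'E'
from h import *
s=bot.observe(); print(s['position'],s['tool_rot'],s['force'],s['grip_width'])
p=s['position']; p[2]+=.13
q=tub(0,.05,.16); print(q)
go(q,1.641,p0=p)
E
```

```text
[0.51709533 0.47444005 0.06314554] [-3.14018884e+00  1.11427680e-03  1.71705706e+00] [ 0.5033113   0.06885449 -3.61788789] 0.03868102054161673
[0.63030286 0.16487755 0.16      ]
twist [-0.0014  0.0012  0.0761] shift [-0.3167  0.0912  0.0331] rows 1 8
```

Call:
apply_moves(claw=[0, 0, 0, 0, 0, 0, 0, 0, 0, 0, 0, 0, 0, 0, 0], xyz=[[0, 0, -0.04], [0, 0, -0.045], [0, 0, -0.045], [0, 0, 0], [-0.0317, 0.0091, 0], [-0.0317, 0.0091, 0], [-0.0317, 0.0091, 0], [-0.0317, 0.0091, 0], [-0.0317, 0.0091, 0], [-0.0317, 0.0091, 0], [-0.0317, 0.0091, 0], [-0.0317, 0.0091, 0], [-0.0317, 0.0091, 0], [-0.0317, 0.0091, 0], [0, 0, 0]], twist=[[0, 0, 0], [0, 0, 0], [0, 0, 0], [0, 0, 0.0761], [0, 0, 0], [0, 0, 0], [0, 0, 0], [0, 0, 0], [0, 0, 0], [0, 0, 0], [0, 0, 0], [0, 0, 0], [0, 0, 0], [0, 0, 0], [0, 0, 0]])

```text
clock: 14.75
position: [0.6322, 0.1593, 0.1945]
tool_rot: [3.139, 0.002, 1.635]
force: [0.3, 0.1, -3.5]
grip_width: 0.0386
finger_force: 71.3
```

Run:
```python
from h import *
s=bot.observe(); print(s['position'],s['tool_rot'],s['force'],s['grip_width'])
d=snap('wrist','w4.png')
go(tub(0,.05,.012),1.641)
```

```text
[0.63222598 0.15930385 0.19451061] [3.13929536e+00 1.93904245e-03 1.63472282e+00] [ 0.25777539  0.12892417 -3.46430435] 0.03857741217269019
twist [ 0.0017  0.0004 -0.0041] shift [ 0.0027 -0.001   0.1822] rows 1 5
```

View pics/w4.png

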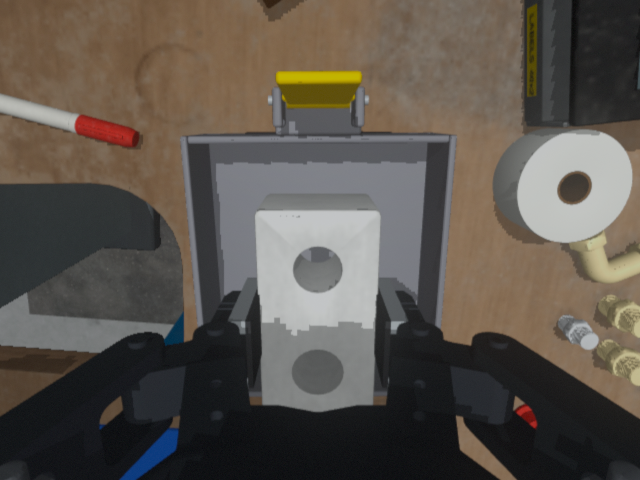

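The block is held over the tub, with the tub's walls at x=190..450 px, so I lower it in.

Call:
apply_moves(claw=[0, 0, 0, 0, 0, 0, 0, 0.06, 0.06, 0.06, 0.06, 0.06, 0.06, 0.06, 0.06, 0.06, 0.085], xyz=[[0, 0, 0], [0, 0, 0.045], [0, 0, 0.045], [0, 0, 0.045], [0, 0, 0.035], [0, 0, 0.0125], [0, 0, 0], [0, 0, 0], [0, 0, 0], [0, 0, 0], [0, 0, 0], [0, 0, -0.02], [0, 0, -0.04], [0, 0, -0.045], [0, 0, -0.045], [0, 0, -0.04], [0, 0, 0]], twist=[[0, 0, 0], [0, 0, 0], [0, 0, 0], [0, 0, 0], [0, 0, 0], [0, 0, 0], [0, 0, 0], [0, 0, 0], [0, 0, 0], [0, 0, 0], [0, 0, 0], [0, 0, 0], [0, 0, 0], [0, 0, 0], [0, 0, 0], [0, 0, 0], [0, 0, 0]])

```text
clock: 16.5
position: [0.633, 0.1654, 0.2057]
tool_rot: [3.134, -0.002, 1.641]
force: [0.6, -0.2, -0.1]
grip_width: 0.0726
finger_force: 0.0
```

Run:
```python
from h import *
s=bot.observe(); print(s['position'],s['tool_rot'],s['grip_width'])
d=bot.grab_frame('wrist'); hsv=cv2.cvtColor(d['img'],cv2.COLOR_RGB2HSV)
p=tub(0,.05,.035); rect(d,cv2.inRange(hsv,(0,0,190),(180,50,255))//255*near(d,p,110),.035); print(p)
d=bot.grab_frame('top'); hsv=cv2.cvtColor(d['img'],cv2.COLOR_RGB2HSV)
rect(d,cv2.inRange(hsv,(100,120,40),(130,255,255))//255*near(d,[.425,.371,.01],40),.01)
rect(d,(cv2.inRange(hsv,(0,120,80),(8,255,255))|cv2.inRange(hsv,(0,0,150),(180,60,255)))//255*near(d,[.42,.217,.01],40),.01)
go([.424,.355,.2],np.pi-.02)
```

```text
[0.63298036 0.16542227 0.20569904] [ 3.13378637e+00 -2.15549645e-03  1.64069300e+00] 0.07263041072887268
[ 288  160   50   94 3427] [629.6 165. ] [38.3 75.3] 4.6
[0.63030286 0.16487755 0.035     ]
[214 258   8  47 224] [424.8 370.7] [ 14.4 130.4] 88.8
[ 256  249   48   74 2485] [414.  193.9] [110.5 215. ] 83.1
twist [ 1.9000e-03  6.0000e-04 -1.4805e+00] shift [0.2106 0.1855 0.0008] rows 12 7
```

Call:
apply_moves(claw=[0.06, 0.06, 0.06, 0.06, 0.06, 0.06, 0.06, 0.06, 0.06, 0.06, 0.06, 0.06], xyz=[[0, 0, 0], [0, 0, 0], [0, 0, 0], [0, 0, 0], [0, 0, 0], [0, 0, 0], [0, 0, 0], [0, 0, 0], [0, 0, 0], [0, 0, 0], [0, 0, 0], [0, 0, 0]], twist=[[0, 0, -0.1234], [0, 0, -0.1234], [0, 0, -0.1234], [0, 0, -0.1234], [0, 0, -0.1234], [0, 0, -0.1234], [0, 0, -0.1234], [0, 0, -0.1234], [0, 0, -0.1234], [0, 0, -0.1234], [0, 0, -0.1234], [0, 0, -0.1234]])

```text
clock: 17.8
position: [0.63, 0.1651, 0.1983]
tool_rot: [-3.141, -0.002, 3.127]
force: [-0.3, -0.3, 1.0]
grip_width: 0.0602
finger_force: 0.0
```

Call:
apply_moves(claw=[0.06, 0.06, 0.06, 0.06, 0.06, 0.06, 0.06, 0.06, 0.06, 0.06], xyz=[[0.0263, 0.0232, 0], [0.0263, 0.0232, 0], [0.0263, 0.0232, 0], [0.0263, 0.0232, 0], [0.0263, 0.0232, 0], [0.0263, 0.0232, 0], [0.0263, 0.0232, 0], [0.0263, 0.0232, 0], [0, 0, 0], [0, 0, 0]], twist=[[0, 0, 0], [0, 0, 0], [0, 0, 0], [0, 0, 0], [0, 0, 0], [0, 0, 0], [0, 0, 0], [0, 0, 0], [0, 0, 0], [0, 0, 0]])

```text
clock: 18.8
position: [0.4233, 0.3549, 0.1989]
tool_rot: [-3.141, -0.001, 3.123]
force: [-0.5, 0.5, -0.4]
grip_width: 0.0603
finger_force: 0.0
```

Run:
```python
from h import *
s=bot.observe(); print(s['position'],s['tool_rot'],s['qpos'])
d=snap('wrist','w5.png'); hsv=cv2.cvtColor(d['img'],cv2.COLOR_RGB2HSV)
p=[.425,.371,.01]; print(proj(d,p))
rect(d,cv2.inRange(hsv,(100,120,40),(130,255,255))//255*near(d,p,130),.010)
go([.425,.371,.003],np.pi-.02)
```

```text
[0.4232938  0.35489154 0.19891685] [-3.14051501e+00 -1.15396903e-03  3.12335118e+00] [-0.7492766   0.44610674 -0.07512009  1.82360593  0.04202736  0.87498709
  0.70848676]
[337.69905506 205.96398643]
[ 326  122   20  159 2625] [424.2 368.7] [ 14.9 134.7] 88.9
twist [-0.0012 -0.0008  0.0001] shift [-0.0006  0.0168  0.196 ] rows 1 5
```

Call:
apply_moves(claw=[0.06, 0.06, 0.06, 0.06, 0.06, 0.06, 0.06, 0.06, 0, 0, 0, 0, 0, 0, 0, 0, 0], xyz=[[-0.0007, 0.0142, 0], [0, 0, 0.04], [0, 0, 0.04], [0, 0, 0.04], [0, 0, 0.04], [0, 0, 0.027], [0, 0, 0.01], [0, 0, 0], [0, 0, 0], [0, 0, 0], [0, 0, 0], [0, 0, 0], [0, 0, 0], [0, 0, 0], [0, 0, -0.005], [0, 0, -0.02], [0, 0, -0.03]], twist=[[0, 0, 0], [0, 0, 0], [0, 0, 0], [0, 0, 0], [0, 0, 0], [0, 0, 0], [0, 0, 0], [0, 0, 0], [0, 0, 0], [0, 0, 0], [0, 0, 0], [0, 0, 0], [0, 0, 0], [0, 0, 0], [0, 0, 0], [0, 0, 0], [0, 0, 0]], force=50)

```text
clock: 20.55
position: [0.4244, 0.3685, 0.058]
tool_rot: [-3.14, -0.001, 3.122]
force: [-0.2, 0.1, 0.4]
grip_width: 0.0142
finger_force: 49.3
```

Run:
```python
from h import *
s=bot.observe(); print(s['position'],s['tool_rot'],s['force'],s['grip_width'],s['finger_force'])
p=s['position']; p[2]+=.13
go(tub(0,-.058,p[2]),np.pi+TY,p0=p)
```

```text
[0.42440531 0.36854286 0.05797891] [-3.14026044e+00 -1.28462368e-03  3.12188774e+00] [-0.170012    0.05447326  0.42521009] 0.014233709568671746 49.32428419589996
twist [-0.0013 -0.0013 -0.0897] shift [-0.1911 -0.3256 -0.    ] rows 1 9
```

Call:
apply_moves(claw=[0, 0, 0, 0, 0, 0, 0, 0, 0, 0, 0, 0, 0, 0, 0, 0], xyz=[[0, 0, -0.04], [0, 0, -0.045], [0, 0, -0.045], [0, 0, 0], [-0.0191, -0.0326, 0], [-0.0191, -0.0326, 0], [-0.0191, -0.0326, 0], [-0.0191, -0.0326, 0], [-0.0191, -0.0326, 0], [-0.0191, -0.0326, 0], [-0.0191, -0.0326, 0], [-0.0191, -0.0326, 0], [-0.0191, -0.0326, 0], [-0.0191, -0.0326, 0], [0, 0, 0], [0, 0, 0]], twist=[[0, 0, 0], [0, 0, 0], [0, 0, 0], [0, 0, -0.0897], [0, 0, 0], [0, 0, 0], [0, 0, 0], [0, 0, 0], [0, 0, 0], [0, 0, 0], [0, 0, 0], [0, 0, 0], [0, 0, 0], [0, 0, 0], [0, 0, 0], [0, 0, 0]])

```text
clock: 22.15
position: [0.6383, 0.0564, 0.1881]
tool_rot: [3.142, 0.0, -3.073]
force: [-0.4, 1.4, 0.4]
grip_width: 0.014
finger_force: 49.3
```

Run:
```python
from h import *
s=bot.observe(); print(s['position'],s['tool_rot'],s['grip_width'],s['finger_force'])
go(tub(0,-.058,.011),np.pi+TY)
d=snap('scene','s2.png'); hsv=cv2.cvtColor(d['img'],cv2.COLOR_RGB2HSV)
w=bot.grab_frame('wrist'); hsv=cv2.cvtColor(w['img'],cv2.COLOR_RGB2HSV); p=tub(0,-.058,s['position'][2]+.006); print(p,proj(w,p))
rect(w,cv2.inRange(hsv,(100,120,40),(130,255,255))//255*near(w,p,250),p[2])
```

```text
[0.63832618 0.05638096 0.18813071] [ 3.14151731e+00  1.73502529e-04 -3.07331192e+00] 0.014005658468403145 49.33935105800629
twist [ 0.0001  0.0002 -0.0017] shift [0.0004 0.0008 0.1771] rows 1 4
[0.63785669 0.05714204 0.19413071] [316.63371287 307.95514049]
[  297   115    43   298 11695] [626.2  56.9] [114.   15.6] 3.5
```

Call:
apply_moves(claw=[0, 0, 0, 0, 0, 0, 0, 0.03, 0.03, 0.03, 0.03, 0.03, 0.03, 0.03, 0.03, 0.03, 0.06], xyz=[[0, 0, 0.045], [0, 0, 0.045], [0, 0, 0.045], [0, 0, 0.03], [0, 0, 0.012], [0, 0, 0], [0, 0, 0], [0, 0, 0], [0, 0, 0], [0, 0, 0], [0, 0, -0.01], [0, 0, -0.03], [0, 0, -0.045], [0, 0, -0.045], [0, 0, -0.05], [0, 0, 0], [0, 0, 0]], twist=[[0, 0, 0], [0, 0, 0], [0, 0, 0], [0, 0, 0], [0, 0, 0], [0, 0, 0], [0, 0, 0], [0, 0, 0], [0, 0, 0], [0, 0, 0], [0, 0, 0], [0, 0, 0], [0, 0, 0], [0, 0, 0], [0, 0, 0], [0, 0, 0], [0, 0, 0]])

```text
clock: 23.95
position: [0.6389, 0.0573, 0.1933]
tool_rot: [3.141, 0.004, -3.072]
force: [0.3, 0.5, -1.5]
grip_width: 0.0432
finger_force: 0.0
```

Run:
```python
from h import *
s=bot.observe(); print(s['position'],s['tool_rot'],s['grip_width'],s['finger_force'],s['clock'])
w=snap('wrist','w6.png'); hsv=cv2.cvtColor(w['img'],cv2.COLOR_RGB2HSV); p=tub(0,-.058,.013); print(p)
rect(w,cv2.inRange(hsv,(100,120,40),(130,255,255))//255*near(w,p,200),p[2])
d=bot.grab_frame('top'); hsv=cv2.cvtColor(d['img'],cv2.COLOR_RGB2HSV)
rect(d,cv2.inRange(hsv,(0,120,80),(8,255,255))//255*near(d,[.42,.217,.01],40),.01)
go([.419,.205,.195],np.pi-.215)
```

```text
[0.63886605 0.05729768 0.1932528 ] [ 3.14138203  0.00366772 -3.0716425 ] 0.04316928641882179 0.0 23.95
[0.63785669 0.05714204 0.013     ]
[ 311  118   19  164 2824] [637.5  59. ] [135.2  15.1] 3.7
[271 260   9  16  94] [463.8 207.7] [17.3 44.1] 77.2
twist [-1.00e-04 -4.00e-04  2.85e-01] shift [ 0.2453  0.0977 -0.0043] rows 3 6
```

View pics/w6.png

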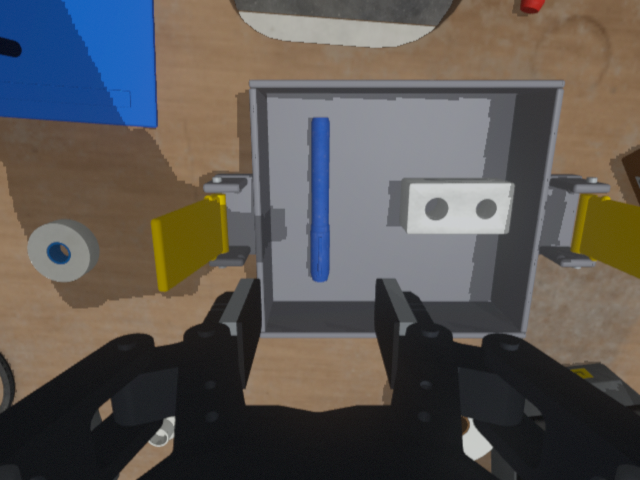

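The blue pen lies in the tub at x=320 px, parallel to the walls, and the block is at (460,207). The red pen comes next.

Call:
apply_moves(claw=[0.06, 0.06, 0.06, 0.06, 0.06, 0.06, 0.06, 0.06, 0.06, 0.06, 0.06], xyz=[[0, 0, 0], [0, 0, 0], [0, 0, 0], [0.0409, 0.0163, 0], [0.0409, 0.0163, 0], [0.0409, 0.0163, 0], [0.0409, 0.0163, 0], [0.0409, 0.0163, 0], [0.0409, 0.0163, 0], [0, 0, 0], [0, 0, 0]], twist=[[0, 0, 0.095], [0, 0, 0.095], [0, 0, 0.095], [0, 0, 0], [0, 0, 0], [0, 0, 0], [0, 0, 0], [0, 0, 0], [0, 0, 0], [0, 0, 0], [0, 0, 0]])

```text
clock: 25.15
position: [0.4186, 0.2054, 0.1904]
tool_rot: [-3.141, -0.001, 2.928]
force: [0.4, -0.2, 0.2]
grip_width: 0.0599
finger_force: 0.0
```

Run:
```python
from h import *
s=bot.observe(); print(s['position'],s['tool_rot'],s['qpos'])
d=snap('wrist','w7.png'); hsv=cv2.cvtColor(d['img'],cv2.COLOR_RGB2HSV)
p=[.419,.217,.01]; print(proj(d,p))
m=near(d,p,110)
rect(d,cv2.inRange(hsv,(0,120,80),(8,255,255))//255*m,.01)
rect(d,cv2.inRange(hsv,(0,0,150),(180,60,255))//255*m,.01)
go([.419,.217,.002],np.pi-.215)
```

```text
[0.41864761 0.20542743 0.19039028] [-3.14082962e+00 -7.09242158e-04  2.92831622e+00] [-0.56686439  0.32940272 -0.02043029  2.04572524  0.00955028  0.76759287
  0.76444441]
[332.5037168  203.60061268]
[320 230  20  51 921] [462.2 205.5] [15.9 44.5] 78.5
[ 222  170   51  115 3556] [426.3 144.2] [95.7 37.6] 4.1
twist [-0.0008 -0.0004  0.0002] shift [0.003  0.0118 0.1884] rows 1 5
```

View pics/w7.png

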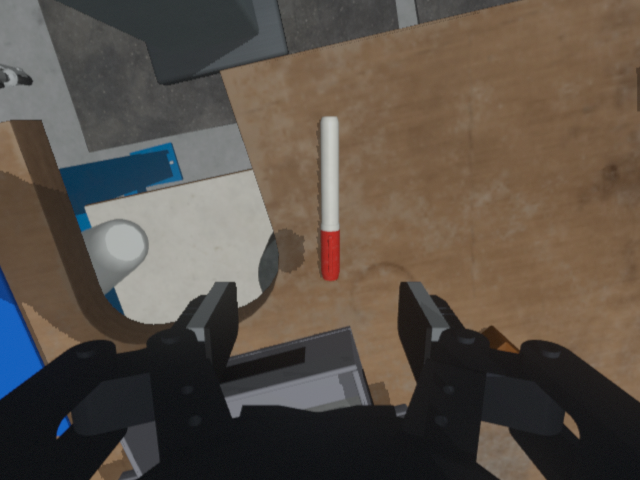

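The red pen runs vertically from (330,117) to (331,280), aligned with the tool, and is clear of the notch edge at x≤275 px.

Call:
apply_moves(claw=[0.06, 0.06, 0.06, 0.06, 0.06, 0.06, 0.06, 0.06, 0, 0, 0, 0, 0, 0, 0, 0, 0], xyz=[[0.005, 0.0098, 0], [0, 0, 0.04], [0, 0, 0.04], [0, 0, 0.04], [0, 0, 0.04], [0, 0, 0.0184], [0, 0, 0.01], [0, 0, 0], [0, 0, 0], [0, 0, 0], [0, 0, 0], [0, 0, 0], [0, 0, 0], [0, 0, 0], [0, 0, -0.005], [0, 0, -0.02], [0, 0, -0.03]], twist=[[0, 0, 0], [0, 0, 0], [0, 0, 0], [0, 0, 0], [0, 0, 0], [0, 0, 0], [0, 0, 0], [0, 0, 0], [0, 0, 0], [0, 0, 0], [0, 0, 0], [0, 0, 0], [0, 0, 0], [0, 0, 0], [0, 0, 0], [0, 0, 0], [0, 0, 0]], force=50)

```text
clock: 26.9
position: [0.416, 0.2154, 0.0577]
tool_rot: [-3.14, -0.001, 2.926]
force: [-0.4, 1.6, -0.6]
grip_width: 0.0143
finger_force: 49.8
```

Run:
```python
from h import *
s=bot.observe(); print(s['position'],s['tool_rot'],s['force'],s['grip_width'],s['finger_force'])
p=s['position']; p[2]+=.13
go(tub(0,-.022,p[2]),np.pi+TY,p0=p)
```

```text
[0.41599994 0.21540787 0.05767843] [-3.14034572e+00 -1.27830374e-03  2.92648455e+00] [-0.42980038  1.60517607 -0.58926272] 0.01426207499203583 49.830265045166016
twist [-0.0011 -0.0014 -0.2851] shift [-0.2102 -0.1374 -0.    ] rows 3 6
```

Call:
apply_moves(claw=[0, 0, 0, 0, 0, 0, 0, 0, 0, 0, 0, 0, 0, 0, 0], xyz=[[0, 0, -0.04], [0, 0, -0.045], [0, 0, -0.045], [0, 0, 0], [0, 0, 0], [0, 0, 0], [-0.03, -0.0196, 0], [-0.03, -0.0196, 0], [-0.03, -0.0196, 0], [-0.03, -0.0196, 0], [-0.03, -0.0196, 0], [-0.03, -0.0196, 0], [-0.03, -0.0196, 0], [0, 0, 0], [0, 0, 0]], twist=[[0, 0, 0], [0, 0, 0], [0, 0, 0], [0, 0, -0.095], [0, 0, -0.095], [0, 0, -0.095], [0, 0, 0], [0, 0, 0], [0, 0, 0], [0, 0, 0], [0, 0, 0], [0, 0, 0], [0, 0, 0], [0, 0, 0], [0, 0, 0]])

```text
clock: 28.4
position: [0.6356, 0.093, 0.1875]
tool_rot: [3.142, -0.0, -3.073]
force: [-0.1, 0.5, -0.1]
grip_width: 0.0139
finger_force: 49.8
```

Run:
```python
from h import *
s=bot.observe(); print(s['position'],s['tool_rot'],s['grip_width'],s['finger_force'])
go(tub(0,-.022,.011),np.pi+TY)
```

```text
[0.63562964 0.093049   0.18749636] [ 3.14155592e+00 -2.11552535e-04 -3.07279887e+00] 0.013920829838217626 49.83097851276398
twist [ 0.     -0.0002 -0.0012] shift [0.0003 0.     0.1765] rows 1 4
```

Call:
apply_moves(claw=[0, 0, 0, 0, 0, 0, 0, 0.026, 0.026, 0.026, 0.026, 0.026, 0.026, 0.026, 0.026, 0.026, 0.06], xyz=[[0, 0, 0.045], [0, 0, 0.045], [0, 0, 0.045], [0, 0, 0.03], [0, 0, 0.0115], [0, 0, 0], [0, 0, 0], [0, 0, 0], [0, 0, 0], [0, 0, 0], [0, 0, -0.01], [0, 0, -0.03], [0, 0, -0.045], [0, 0, -0.045], [0, 0, -0.05], [0, 0, 0], [0, 0, 0]], twist=[[0, 0, 0], [0, 0, 0], [0, 0, 0], [0, 0, 0], [0, 0, 0], [0, 0, 0], [0, 0, 0], [0, 0, 0], [0, 0, 0], [0, 0, 0], [0, 0, 0], [0, 0, 0], [0, 0, 0], [0, 0, 0], [0, 0, 0], [0, 0, 0], [0, 0, 0]])

```text
clock: 30.1
position: [0.6361, 0.0936, 0.193]
tool_rot: [3.141, 0.003, -3.072]
force: [-1.0, 0.4, -0.6]
grip_width: 0.0392
finger_force: 0.0
```

Run:
```python
from h import *
s=bot.observe(); print(s['position'],s['tool_rot'],s['grip_width'],s['finger_force'],s['clock'])
w=snap('wrist','w8.png')
t=snap('top','t3.png'); b=t['img'].astype(int)
go([.490,-.177,.235],np.pi)
```

```text
[0.63613998 0.09355475 0.19297324] [ 3.14119530e+00  2.84645319e-03 -3.07185758e+00] 0.03922556655353776 0.0 30.1
twist [-0.0002 -0.001   0.0699] shift [ 0.1451 -0.2704 -0.0445] rows 1 7
```

View pics/w8.png

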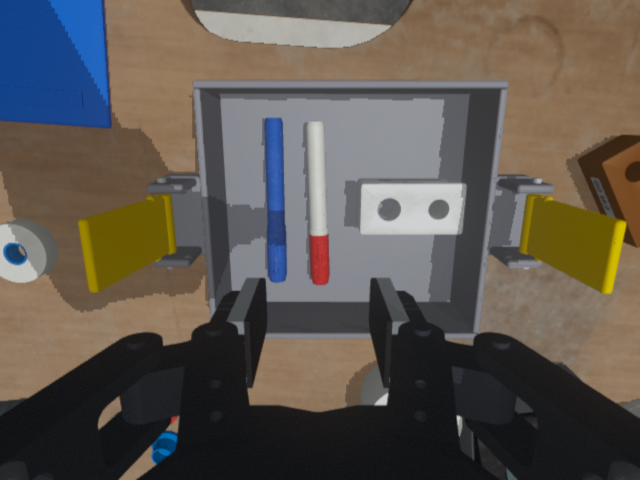

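All three parts lie side by side in the tub: blue pen at x=276 px, red pen at x=317 px, block at (412,208). Now I fetch the lid.

Call:
apply_moves(claw=[0.085, 0.085, 0.085, 0.085, 0.085, 0.085, 0.085, 0.085, 0.085, 0.085, 0.085, 0.085], xyz=[[0, 0, -0.022], [0, 0, -0.022], [0.0181, -0.0338, 0], [0.0181, -0.0338, 0], [0.0181, -0.0338, 0], [0.0181, -0.0338, 0], [0.0181, -0.0338, 0], [0.0181, -0.0338, 0], [0.0181, -0.0338, 0], [0.0181, -0.0338, 0], [0, 0, 0], [0, 0, 0]], twist=[[0, 0, 0.07], [0, 0, 0], [0, 0, 0], [0, 0, 0], [0, 0, 0], [0, 0, 0], [0, 0, 0], [0, 0, 0], [0, 0, 0], [0, 0, 0], [0, 0, 0], [0, 0, 0]])

```text
clock: 31.4
position: [0.4902, -0.1772, 0.2342]
tool_rot: [3.141, -0.001, 3.14]
force: [1.4, 1.0, 1.1]
grip_width: 0.085
finger_force: 0.0
```

Run:
```python
from h import *
s=bot.observe(); print(s['position'],s['tool_rot'])
w=bot.grab_frame('wrist'); p=[.49,-.177,.045]; b=w['img'].astype(int); u,v=proj(w,p); print(u,v)
m=(b.max(2)<75).astype(np.uint8); k=np.zeros_like(m); k[int(v)-90:int(v)+75,int(u)-25:int(u)+25]=1
rect(w,m*k,.045)
hsv=cv2.cvtColor(w['img'],cv2.COLOR_RGB2HSV)
rect(w,cv2.inRange(hsv,(105,120,40),(130,255,255))//255,.012)
# tub rim via top camera again
d=bot.grab_frame('top'); g=cv2.cvtColor(d['img'],cv2.COLOR_RGB2HSV)
m=cv2.morphologyEx(cv2.inRange(g,(100,0,30),(150,70,200))//255*near(d,[.634,.115,.06],52),cv2.MORPH_OPEN,np.ones((3,3)))
rect(d,m,.062)
go([.490,-.177,.0225],np.pi)
```

```text
[ 0.49022979 -0.17724516  0.23418603] [ 3.14122438e+00 -1.47980893e-03  3.13988786e+00]
318.4178760745592 204.06932809516735
[ 312  143   13  117 1463] [ 489.3 -177.2] [10.3 98.8] 89.7
[  199    90   239   203 45477] [ 490.5 -177.4] [206.  187.4] 89.9
[ 263  172   93   71 4106] [632.7 115.1] [189.4 256.4] 3.9
twist [ 0.0006 -0.0009  0.0009] shift [ 0.001  -0.0011  0.2118] rows 1 5
```

Call:
apply_moves(claw=[0.085, 0.085, 0.085, 0.085, 0.085, 0.085, 0.085, 0.085, 0, 0, 0, 0, 0, 0, 0, 0], xyz=[[0, 0, 0.04], [0, 0, 0.045], [0, 0, 0.045], [0, 0, 0.04], [0, 0, 0.027], [0, 0, 0.01], [0, 0, 0.005], [0, 0, 0], [0, 0, 0], [0, 0, 0], [0, 0, 0], [0, 0, 0], [0, 0, 0], [0, 0, 0], [0, 0, 0], [0, 0, 0]], twist=[[0, 0, 0], [0, 0, 0], [0, 0, 0], [0, 0, 0], [0, 0, 0], [0, 0, 0], [0, 0, 0], [0, 0, 0], [0, 0, 0], [0, 0, 0], [0, 0, 0], [0, 0, 0], [0, 0, 0], [0, 0, 0], [0, 0, 0], [0, 0, 0]], force=90)

```text
clock: 33.1
position: [0.4909, -0.1769, 0.0233]
tool_rot: [-3.142, 0.0, 3.141]
force: [-1.5, 0.9, 10.8]
grip_width: 0.0088
finger_force: 88.0
```

Run:
```python
from h import *
s=bot.observe(); print(s['position'],s['tool_rot'],s['force'],s['grip_width'],s['finger_force'])
p=s['position'].copy(); p[2]+=.21
go([.6345,.1152,p[2]],np.pi+TY,p0=p)
```

```text
[ 0.4909457  -0.17690803  0.02334378] [-3.14150191e+00  3.58622340e-04  3.14135249e+00] [-1.5362276   0.87137865 10.83262927] 0.008783362120298397 87.95057773590088
twist [-0.0001  0.0004 -0.0702] shift [-0.1636  0.2814  0.    ] rows 1 8
```

Call:
apply_moves(claw=[0, 0, 0, 0, 0, 0, 0, 0, 0, 0, 0, 0, 0, 0, 0, 0, 0, 0, 0, 0], xyz=[[0, 0, -0.01], [0, 0, -0.03], [0, 0, -0.04], [0, 0, -0.04], [0, 0, -0.04], [0, 0, -0.04], [0, 0, -0.01], [0, 0, 0], [-0.0164, 0.0281, 0], [-0.0164, 0.0281, 0], [-0.0164, 0.0281, 0], [-0.0164, 0.0281, 0], [-0.0164, 0.0281, 0], [-0.0164, 0.0281, 0], [-0.0164, 0.0281, 0], [-0.0164, 0.0281, 0], [-0.0164, 0.0281, 0], [-0.0164, 0.0281, 0], [0, 0, 0], [0, 0, 0]], twist=[[0, 0, 0], [0, 0, 0], [0, 0, 0], [0, 0, 0], [0, 0, 0], [0, 0, 0], [0, 0, 0], [0, 0, -0.07], [0, 0, 0], [0, 0, 0], [0, 0, 0], [0, 0, 0], [0, 0, 0], [0, 0, 0], [0, 0, 0], [0, 0, 0], [0, 0, 0], [0, 0, 0], [0, 0, 0], [0, 0, 0]])

```text
clock: 35.1
position: [0.6344, 0.1154, 0.2321]
tool_rot: [-3.141, -0.001, -3.071]
force: [-0.6, -1.2, -1.4]
grip_width: 0.0092
finger_force: 88.1
```

Run:
```python
from h import *
s=bot.observe(); print(s['position'],s['tool_rot'],s['force'],s['grip_width'],s['finger_force'])
w=bot.grab_frame('wrist'); z=s['position'][2]-.017; hsv=cv2.cvtColor(w['img'],cv2.COLOR_RGB2HSV)
rect(w,cv2.inRange(hsv,(105,120,40),(130,255,255))//255,s['position'][2]-.010)
d=snap('top','t4.png')
go([.6345,.1152,.079],np.pi+TY)
```

```text
[0.63435641 0.11539691 0.23210142] [-3.14124463e+00 -1.44193743e-03 -3.07052671e+00] [-0.58209714 -1.22568917 -1.43859665] 0.009195079198270215 88.08149814605713
[    28     41    581    353 158309] [611.7 113.6] [142.  203.3] 4.0
twist [-0.0006 -0.0008 -0.0011] shift [-0.0002  0.0013  0.1536] rows 1 4
```

View pics/t4.png

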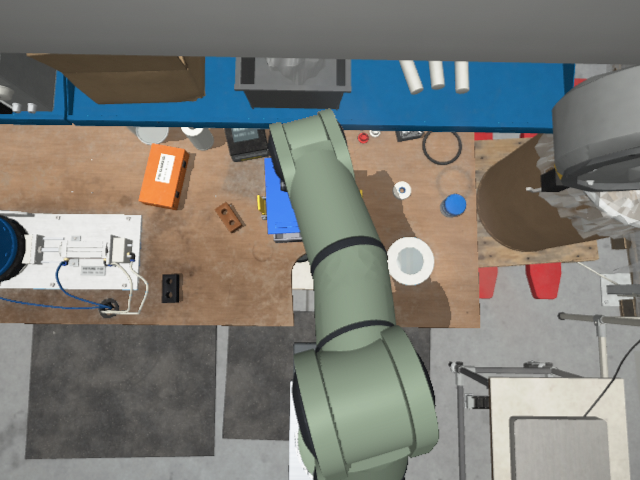

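The lid is held over the tub, nothing else has been disturbed, and no parts are left on the bench. Now I lower it.

Call:
apply_moves(claw=[0, 0, 0, 0, 0, 0, 0, 0, 0, 0], xyz=[[0, 0, 0.04], [0, 0, 0.04], [0, 0, 0.04], [0, 0, 0.02], [0, 0, 0.005], [0, 0, 0.003], [0, 0, 0.003], [0, 0, 0.002], [0, 0, 0.001], [0, 0, 0]], twist=[[0, 0, 0], [0, 0, 0], [0, 0, 0], [0, 0, 0], [0, 0, 0], [0, 0, 0], [0, 0, 0], [0, 0, 0], [0, 0, 0], [0, 0, 0]])

```text
clock: 36.2
position: [0.635, 0.115, 0.0793]
tool_rot: [3.142, 0.001, -3.072]
force: [0.2, 0.4, -1.3]
grip_width: 0.0087
finger_force: 88.1
```

Call:
apply_moves(claw=[0, 0, 0, 0], xyz=[[0, 0, 0.001], [0, 0, 0.001], [0, 0, 0.001], [0, 0, 0]], twist=[[0, 0, 0], [0, 0, 0], [0, 0, 0], [0, 0, 0]])

```text
clock: 36.6
position: [0.6351, 0.1149, 0.0783]
tool_rot: [3.141, 0.001, -3.072]
force: [-13.7, -2.5, 33.8]
grip_width: 0.0086
finger_force: 92.7
```

Call:
apply_moves(claw=[0, 0, 0.04, 0.085, 0.085, 0.085, 0.085, 0.085, 0.085, 0.085, 0.085, 0.085], xyz=[[0, 0, -0.002], [0, 0, 0], [0, 0, 0], [0, 0, 0], [0, 0, 0], [0, 0, 0], [0, 0, -0.02], [0, 0, -0.04], [0, 0, -0.04], [0, 0, -0.04], [0, 0, -0.02], [0, 0, 0]], twist=[[0, 0, 0], [0, 0, 0], [0, 0, 0], [0, 0, 0], [0, 0, 0], [0, 0, 0], [0, 0, 0], [0, 0, 0], [0, 0, 0], [0, 0, 0], [0, 0, 0], [0, 0, 0]])

```text
clock: 37.8
position: [0.6361, 0.1151, 0.2412]
tool_rot: [3.141, 0.005, -3.072]
force: [-0.8, 0.5, 0.8]
grip_width: 0.0851
finger_force: 0.0
```

Run:
```python
from h import *
s=bot.observe(); print(s['position'],s['tool_rot'],s['clock'])
w=snap('wrist','w9.png'); hsv=cv2.cvtColor(w['img'],cv2.COLOR_RGB2HSV); b=w['img'].astype(int)
rect(w,cv2.inRange(hsv,(105,120,40),(130,255,255))//255,.067)
u,v=proj(w,[.634,.115,.1]); m=(b.max(2)<75).astype(np.uint8); k=np.zeros_like(m); k[int(v)-90:int(v)+80,int(u)-25:int(u)+25]=1
rect(w,m*k,.1)
m=cv2.inRange(hsv,(20,120,80),(35,255,255))//255
n,l,st,c=cv2.connectedComponentsWithStats(m); print([ (x[:].tolist()) for x in st[1:] if x[4]>300])
```

```text
[0.63609136 0.11510069 0.24124434] [ 3.14078956  0.0049064  -3.07195934] 37.8
[  179    81   277   231 59487] [634.6 114.5] [187.  206.6] 4.0
[ 310  142   15  135 1964] [633.  114.1] [98.8 10.5] 4.2
[[87, 181, 83, 79, 4489], [464, 181, 70, 80, 3750]]
```

View pics/w9.png

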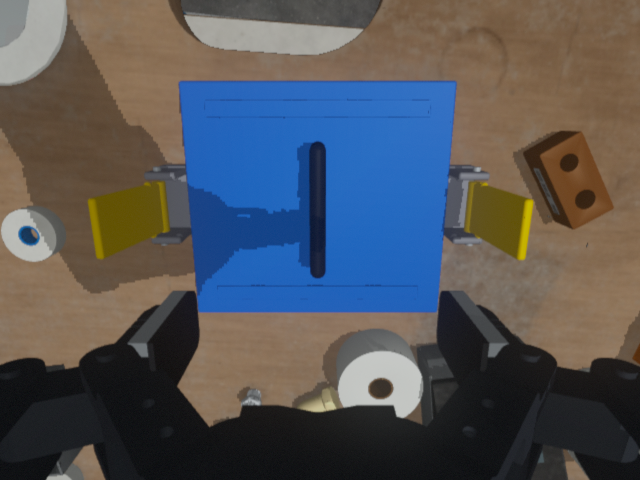

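The lid is seated as it was at the start: centre (0.634, 0.114), yaw 4°, handle at (317,210), both straps still open. Next come the straps, with shut fingers.

Run:
```python
from h import *
go(tub(0,.185,.20),np.pi+TY)
for a,b in [((.185,.20),(.104,.112)),((.104,.14),(.066,.14))]: print(a,b)
```

```text
twist [ 0.0004  0.0023 -0.0002] shift [0.0015 0.1851 0.0392] rows 1 5
(0.185, 0.2) (0.104, 0.112)
(0.104, 0.14) (0.066, 0.14)
```

Call:
apply_moves(claw=[0, 0, 0, 0, 0, 0, 0, 0, 0, 0, 0, 0], xyz=[[0, 0.031, 0], [0.0015, 0.031, 0], [0, 0.031, 0], [0, 0.031, 0], [0, 0.031, 0], [0, 0.03, 0.02], [0, 0, 0.02], [0, 0, 0.03], [0, 0, 0.03], [0, 0, 0.02], [0, 0, 0.008], [0, 0, 0]], twist=[[0, 0, 0], [0, 0, 0], [0, 0, 0], [0, 0, 0], [0, 0, 0], [0, 0, 0], [0, 0, 0], [0, 0, 0], [0, 0, 0], [0, 0, 0], [0, 0, 0], [0, 0, 0]])

```text
clock: 39.05
position: [0.6197, 0.299, 0.1083]
tool_rot: [-3.14, -0.002, -3.072]
force: [-0.4, 0.8, 0.1]
grip_width: -0.0001
finger_force: 0.0
```

Call:
apply_moves(claw=[0, 0, 0, 0, 0, 0, 0, 0, 0, 0], xyz=[[0, -0.01, 0], [0, -0.01, 0], [0, -0.01, 0], [0, -0.01, 0], [0, -0.01, 0], [0, -0.01, 0], [0, -0.01, 0], [0, -0.01, 0], [0, 0, 0], [0, 0, 0]], twist=[[0, 0, 0], [0, 0, 0], [0, 0, 0], [0, 0, 0], [0, 0, 0], [0, 0, 0], [0, 0, 0], [0, 0, 0], [0, 0, 0], [0, 0, 0]])

```text
clock: 40.05
position: [0.6261, 0.2194, 0.1099]
tool_rot: [3.142, 0.0, -3.072]
force: [-0.7, 0.4, -0.5]
grip_width: 0.0
finger_force: 0.0
```

```bash
cat >> h.py <<'E'
def straps():
    "yellow blobs in top view; at z about the strap"
    d=bot.grab_frame('top'); hsv=cv2.cvtColor(d['img'],cv2.COLOR_RGB2HSV)
    m=cv2.inRange(hsv,(20,120,80),(35,255,255))//255*near(d,[.634,.115,.08],75)
    n,l,st,c=cv2.connectedComponentsWithStats(m)
    for x,k in zip(st[1:],c[1:]):
        if x[4]>15: print(x, np.round(Ro.from_euler('z',-TY).apply(pix(d,k[0],k[1],.1)-[T[0],T[1],0]),3))
E
python3 - <<'E'
from h import *
s=bot.observe(); print(s['position'],s['force'],s['grip_width'],Ro.from_euler('z',-TY).apply(s['position']-T))
straps()
snap('scene','s3.png')
E
```

```text
[0.62607081 0.21944064 0.10992661] [-0.72163119  0.44569009 -0.49168002] 9.157936216876895e-06 [-0.00040539  0.10472546  0.10992661]
[351 190  12  20 176] [ 0.003 -0.131  0.1  ]
```

Call:
apply_moves(claw=[0, 0, 0, 0, 0, 0, 0, 0, 0, 0], xyz=[[0, 0, -0.015], [0, 0, -0.02], [0, -0.02, 0], [0, -0.019, 0], [0, 0, 0], [0, 0, 0.015], [0, 0, 0.015], [0, 0, 0.01], [0, 0, 0.005], [0, 0, 0]], twist=[[0, 0, 0], [0, 0, 0], [0, 0, 0], [0, 0, 0], [0, 0, 0], [0, 0, 0], [0, 0, 0], [0, 0, 0], [0, 0, 0], [0, 0, 0]])

```text
clock: 41.15
position: [0.6302, 0.1663, 0.0993]
tool_rot: [-3.126, -0.002, -3.081]
force: [-3.6, -64.1, 37.9]
grip_width: 0.0002
finger_force: 36.9
```

Call:
apply_moves(claw=[0, 0, 0, 0], xyz=[[0, 0, 0.004], [0, 0, 0.004], [0, 0, 0.004], [0, 0, 0]], twist=[[0, 0, 0], [0, 0, 0], [0, 0, 0], [0, 0, 0]])

```text
clock: 41.55
position: [0.6304, 0.1608, 0.0868]
tool_rot: [-3.119, -0.004, -3.084]
force: [-0.1, -87.9, 31.1]
grip_width: -0.0002
finger_force: 45.9
```

Call:
apply_moves(claw=[0, 0, 0, 0, 0, 0, 0, 0], xyz=[[0, -0.01, -0.004], [0, -0.008, -0.008], [0, 0, -0.01], [0, 0, -0.02], [0, 0, -0.03], [0, 0, -0.03], [0, 0, -0.03], [0, 0, 0]], twist=[[0, 0, 0], [0, 0, 0], [0, 0, 0], [0, 0, 0], [0, 0, 0], [0, 0, 0], [0, 0, 0], [0, 0, 0]])

```text
clock: 42.35
position: [0.6312, 0.1647, 0.2236]
tool_rot: [3.14, 0.005, -3.07]
force: [0.3, 0.0, 0.6]
grip_width: 0.0
finger_force: 0.0
```

Run:
```python
from h import *
s=bot.observe(); print(s['position'],s['tool_rot'],s['force'],Ro.from_euler('z',-TY).apply(s['position']-T))
w=snap('wrist','w10.png'); sc=snap('scene','s4.png')
a=cv2.imread('pics/w10.png'); b=cv2.imread('pics/s3.png')[140:300,260:430]; c=cv2.imread('pics/s4.png')[140:300,260:430]
b=cv2.resize(b,(255,240)); c=cv2.resize(c,(255,240)); r=np.vstack([b,c]); 
cv2.imwrite('pics/m1.png',cv2.resize(np.hstack([a[:,90:],r]),(0,0),fx=.98,fy=.98))
straps()
```

```text
[0.63119836 0.16468575 0.22362823] [ 3.1395104   0.00510976 -3.07012279] [0.29476858 0.04347089 0.59996849] [0.00087989 0.04974604 0.22362823]
[351 190  12  20 175] [ 0.003 -0.131  0.1  ]
[262 200   6  15  56] [-0.008  0.122  0.1  ]
```

View pics/m1.png

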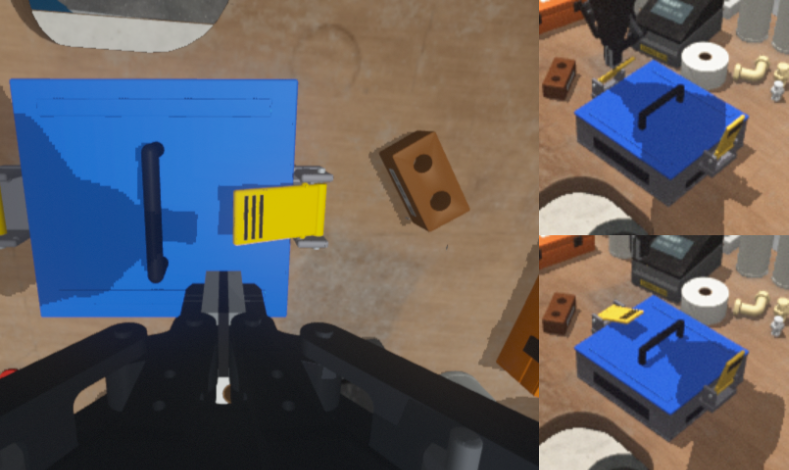

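The left strap has swung most of the way over: its ribs show at (254,217) in the left panel, with a shadow beside the tip. The lid still looks seated. The fingers came down just inside the strap's end, so I compute the strap's angle from the pixels.

Run:
```python
from h import *
w=bot.grab_frame('wrist')
hsv=cv2.cvtColor(w['img'],cv2.COLOR_RGB2HSV); m=cv2.inRange(hsv,(20,120,80),(35,255,255)); m[:,:250]=0
n,l,st,c=cv2.connectedComponentsWithStats(m); print(st[1+np.argmax(st[1:,4])])
for th in (0,.2,.3,.4,.5,.6,.7,.8,.9,1.0,1.1):
    print(th,np.round([proj(w,tub(x,.124-.072*np.cos(th)-.003*np.sin(th),.0705+.072*np.sin(th)+.003*np.cos(th))) for x in (-.02,.02)],0).tolist())
hs=cv2.inRange(hsv,(105,120,40),(130,255,255))//255; rect(w,hs,.067)
```

```text
[ 330  191   97   65 4815]
0 [[322.0, 190.0], [322.0, 243.0]]
0.2 [[324.0, 194.0], [324.0, 249.0]]
0.3 [[326.0, 195.0], [326.0, 252.0]]
0.4 [[330.0, 197.0], [329.0, 255.0]]
0.5 [[334.0, 199.0], [334.0, 258.0]]
0.6 [[340.0, 201.0], [340.0, 261.0]]
0.7 [[348.0, 202.0], [346.0, 264.0]]
0.8 [[356.0, 204.0], [354.0, 267.0]]
0.9 [[366.0, 206.0], [364.0, 269.0]]
1.0 [[376.0, 207.0], [374.0, 272.0]]
1.1 [[388.0, 208.0], [385.0, 274.0]]
[   99    84   298   267 61547] [644.4 115.4] [207.  206.4] 4.0
```

Call:
apply_moves(claw=[0, 0, 0, 0, 0, 0, 0, 0], xyz=[[0, 0.022, 0], [0, 0, 0.03], [0, 0, 0.04], [0, 0, 0.035], [0, 0, 0.018], [0, 0, 0.005], [0, 0, 0.003], [0, 0, 0]], twist=[[0, 0, 0], [0, 0, 0], [0, 0, 0], [0, 0, 0], [0, 0, 0], [0, 0, 0], [0, 0, 0], [0, 0, 0]])

```text
clock: 43.35
position: [0.6286, 0.1848, 0.0892]
tool_rot: [3.141, 0.0, -3.072]
force: [0.7, 0.5, -0.7]
grip_width: 0.0001
finger_force: 0.0
```

Call:
apply_moves(claw=[0, 0, 0, 0], xyz=[[0, 0, 0.002], [0, 0, 0.002], [0, 0, 0.002], [0, 0, 0]], twist=[[0, 0, 0], [0, 0, 0], [0, 0, 0], [0, 0, 0]])

```text
clock: 43.75
position: [0.6283, 0.1846, 0.0828]
tool_rot: [-3.142, -0.0, -3.072]
force: [-0.4, 0.1, 0.1]
grip_width: 0.0
finger_force: 0.0
```

Call:
apply_moves(claw=[0, 0, 0, 0], xyz=[[0, 0, 0.002], [0, 0, 0.002], [0, 0, 0.001], [0, 0, 0]], twist=[[0, 0, 0], [0, 0, 0], [0, 0, 0], [0, 0, 0]])

```text
clock: 44.15
position: [0.6283, 0.1846, 0.0777]
tool_rot: [-3.141, -0.0, -3.072]
force: [-0.0, 0.2, 0.3]
grip_width: 0.0001
finger_force: 0.0
```

Call:
apply_moves(claw=[0, 0, 0, 0], xyz=[[0, 0, 0.002], [0, 0, 0.002], [0, 0, 0.001], [0, 0, 0]], twist=[[0, 0, 0], [0, 0, 0], [0, 0, 0], [0, 0, 0]])

```text
clock: 44.55
position: [0.6286, 0.1846, 0.0733]
tool_rot: [3.142, 0.0, -3.072]
force: [-2.2, -0.9, 6.8]
grip_width: 0.0001
finger_force: 3.5
```

Call:
apply_moves(claw=[0, 0, 0, 0, 0, 0, 0, 0, 0, 0, 0], xyz=[[0, 0, 0.001], [0, 0, 0.001], [0, 0, 0.0005], [0, 0, 0], [0, 0, -0.005], [0, 0, -0.02], [0, 0, -0.04], [0, 0, -0.04], [0, 0, -0.03], [0, 0, 0], [0, 0, 0]], twist=[[0, 0, 0], [0, 0, 0], [0, 0, 0], [0, 0, 0], [0, 0, 0], [0, 0, 0], [0, 0, 0], [0, 0, 0], [0, 0, 0], [0, 0, 0], [0, 0, 0]])

```text
clock: 45.65
position: [0.6285, 0.1847, 0.2057]
tool_rot: [3.141, 0.001, -3.072]
force: [-0.4, 0.2, -0.3]
grip_width: -0.0001
finger_force: 0.0
```

```bash
cat >> h.py <<'E'
def ang(side):
    "strap angle from the yellow pixels in the wrist view: fit tip corner columns; side +1 left, -1 right"
    w=bot.grab_frame('wrist'); hsv=cv2.cvtColor(w['img'],cv2.COLOR_RGB2HSV); m=cv2.inRange(hsv,(18,110,60),(36,255,255))
    best=[]
    for th in np.arange(0,2.01,.02):
        q=[(r,x) for r in (.012,.072) for x in (-.02,.02)]
        P=np.array([proj(w,tub(x,side*(.124-r*np.cos(th)-.003*np.sin(th)),.0705+r*np.sin(th)+.003*np.cos(th))) for r,x in q])
        k=np.zeros((480,640),np.uint8); cv2.fillConvexPoly(k,cv2.convexHull(P.astype(np.float32)).astype(int),255)
        H=np.zeros_like(m); c=tub(0,side*.1,.08); u,v=proj(w,c); x0,x1=int(max(0,u-150)),int(min(640,u+150)); H[:,x0:x1]=1
        a=(m>0)&(H>0); b=(k>0)&(H>0); best.append(((a&b).sum()/max(1,(a|b).sum()),round(th,2)))
    print('side',side,sorted(best)[-3:])
E
python3 - <<'E'
from h import *
s=bot.observe(); print(s['position'],s['force'],Ro.from_euler('z',-TY).apply(s['position']-T))
ang(1); ang(-1); straps()
go(tub(0,-.185,.20),np.pi+TY)
E
```

```text
[0.62851832 0.1846816  0.20570397] [-0.38187142  0.18910898 -0.27986165] [-0.00039501  0.06988037  0.20570397]
side 1 [(np.float64(0.6884745217810642), np.float64(0.06)), (np.float64(0.6933786627812855), np.float64(0.04)), (np.float64(0.6979438642297651), np.float64(0.0))]
side -1 [(np.float64(0.6878698224852071), np.float64(1.7)), (np.float64(0.6888430968501619), np.float64(1.64)), (np.float64(0.6901162790697675), np.float64(1.62))]
[351 190  12  20 174] [ 0.003 -0.131  0.1  ]
twist [-0.0005 -0.0017 -0.0001] shift [-0.001  -0.2547  0.0042] rows 1 6
```

Call:
apply_moves(claw=[0, 0, 0, 0, 0, 0, 0, 0, 0, 0, 0, 0, 0], xyz=[[0, -0.0364, 0], [0, -0.0364, 0], [0, -0.0364, 0], [0, -0.0364, 0], [0, -0.0364, 0], [0, -0.0364, 0], [0, -0.0364, 0], [0, 0, 0], [0, 0, 0.03], [0, 0, 0.03], [0, 0, 0.025], [0, 0, 0.01], [0, 0, 0]], twist=[[0, 0, 0], [0, 0, 0], [0, 0, 0], [0, 0, 0], [0, 0, 0], [0, 0, 0], [0, 0, 0], [0, 0, 0], [0, 0, 0], [0, 0, 0], [0, 0, 0], [0, 0, 0], [0, 0, 0]])

```text
clock: 47.1
position: [0.6454, -0.0692, 0.1088]
tool_rot: [3.141, -0.003, -3.071]
force: [0.3, 0.4, 0.6]
grip_width: 0.0004
finger_force: 0.0
```

Call:
apply_moves(claw=[0, 0, 0, 0, 0, 0, 0, 0, 0, 0, 0, 0, 0], xyz=[[0, 0.01, 0], [0, 0.01, 0], [0, 0.01, 0], [0, 0.01, 0], [0, 0.01, 0], [0, 0.01, 0], [0, 0.01, 0], [0, 0.01, 0], [0, 0.01, 0], [0, 0, 0], [0, 0, 0.005], [0, 0, 0.005], [0, 0, 0]], twist=[[0, 0, 0], [0, 0, 0], [0, 0, 0], [0, 0, 0], [0, 0, 0], [0, 0, 0], [0, 0, 0], [0, 0, 0], [0, 0, 0], [0, 0, 0], [0, 0, 0], [0, 0, 0], [0, 0, 0]])

```text
clock: 48.4
position: [0.6395, 0.0196, 0.0994]
tool_rot: [-3.141, -0.001, -3.072]
force: [-1.0, -0.5, -1.0]
grip_width: 0.0
finger_force: 0.0
```

Call:
apply_moves(claw=[0, 0, 0, 0, 0, 0, 0, 0, 0], xyz=[[0, 0, 0.004], [0, 0, 0.004], [0, 0, 0], [0, 0, -0.01], [0, 0, -0.03], [0, 0, -0.04], [0, 0, -0.03], [0, 0, 0], [0, 0, 0]], twist=[[0, 0, 0], [0, 0, 0], [0, 0, 0], [0, 0, 0], [0, 0, 0], [0, 0, 0], [0, 0, 0], [0, 0, 0], [0, 0, 0]])

```text
clock: 49.3
position: [0.6402, 0.0202, 0.2036]
tool_rot: [3.142, 0.002, -3.072]
force: [-0.1, 0.2, -0.1]
grip_width: -0.0003
finger_force: 0.0
```

Run:
```python
from h import *
s=bot.observe(); print(s['position'],s['force'],Ro.from_euler('z',-TY).apply(s['position']-T))
ang(1); ang(-1); straps()
go(tub(0,-.072,.10),np.pi+TY)
```

```text
[0.64021329 0.02023045 0.20363339] [-0.12989812  0.23943439 -0.05466909] [-0.00023087 -0.09498603  0.20363339]
side 1 [(np.float64(0.5995186862967158), np.float64(0.04)), (np.float64(0.6078653274862074), np.float64(0.02)), (np.float64(0.6114253393665159), np.float64(0.0))]
side -1 [(np.float64(0.6720647773279352), np.float64(0.58)), (np.float64(0.6735262262107381), np.float64(0.54)), (np.float64(0.6754576481538939), np.float64(0.56))]
[331 194  13  15 116] [-0.001 -0.071  0.1  ]
[262 199  28  16 388] [-0.003  0.091  0.1  ]
twist [-0.0001 -0.0014 -0.    ] shift [-0.001   0.023   0.1017] rows 1 3
```

Call:
apply_moves(claw=[0, 0, 0, 0, 0, 0, 0, 0, 0], xyz=[[0, 0.017, 0], [0, 0, 0.03], [0, 0, 0.035], [0, 0, 0.02], [0, 0, 0], [0, 0, 0.005], [0, 0, 0.005], [0, 0, 0.005], [0, 0, 0]], twist=[[0, 0, 0], [0, 0, 0], [0, 0, 0], [0, 0, 0], [0, 0, 0], [0, 0, 0], [0, 0, 0], [0, 0, 0], [0, 0, 0]])

```text
clock: 50.35
position: [0.6386, 0.0372, 0.1022]
tool_rot: [3.142, -0.0, -3.072]
force: [-0.3, 0.1, -0.6]
grip_width: 0.0001
finger_force: 0.0
```

Call:
apply_moves(claw=[0, 0, 0, 0, 0], xyz=[[0, 0, 0.003], [0, 0, 0.003], [0, 0, 0.003], [0, 0, 0.003], [0, 0, 0]], twist=[[0, 0, 0], [0, 0, 0], [0, 0, 0], [0, 0, 0], [0, 0, 0]])

```text
clock: 50.85
position: [0.6386, 0.0372, 0.09]
tool_rot: [-3.142, -0.0, -3.072]
force: [-0.9, 0.7, -0.4]
grip_width: 0.0002
finger_force: 0.0
```

Call:
apply_moves(claw=[0, 0, 0, 0, 0, 0], xyz=[[0, 0, 0.003], [0, 0, 0.003], [0, 0, 0.003], [0, 0, 0.003], [0, 0, 0.003], [0, 0, 0]], twist=[[0, 0, 0], [0, 0, 0], [0, 0, 0], [0, 0, 0], [0, 0, 0], [0, 0, 0]])

```text
clock: 51.45
position: [0.6384, 0.0371, 0.0748]
tool_rot: [-3.141, -0.001, -3.072]
force: [-1.2, 0.4, 0.4]
grip_width: -0.0002
finger_force: 0.0
```

Call:
apply_moves(claw=[0, 0, 0, 0], xyz=[[0, 0, 0.001], [0, 0, 0.001], [0, 0, 0.001], [0, 0, 0]], twist=[[0, 0, 0], [0, 0, 0], [0, 0, 0], [0, 0, 0]])

```text
clock: 51.85
position: [0.6389, 0.0372, 0.0733]
tool_rot: [-3.142, 0.001, -3.072]
force: [-4.2, 0.2, 12.6]
grip_width: -0.0
finger_force: 6.5
```

Call:
apply_moves(claw=[0, 0, 0, 0, 0, 0, 0, 0], xyz=[[0, 0, 0.001], [0, 0, 0], [0, 0, -0.01], [0, 0, -0.03], [0, 0, -0.04], [0, 0, -0.05], [0, 0, -0.05], [0, 0, 0]], twist=[[0, 0, 0], [0, 0, 0], [0, 0, 0], [0, 0, 0], [0, 0, 0], [0, 0, 0], [0, 0, 0], [0, 0, 0]])

```text
clock: 52.65
position: [0.6414, 0.0373, 0.2586]
tool_rot: [3.141, 0.01, -3.072]
force: [0.4, -1.0, -0.3]
grip_width: -0.0
finger_force: 0.0
```

Call:
apply_moves(claw=[0, 0, 0, 0, 0, 0], xyz=[[0, 0.025, 0], [0, 0.027, 0], [0, 0.025, 0], [0, 0, 0], [0, 0, 0], [0, 0, 0]], twist=[[0, 0, 0], [0, 0, 0], [0, 0, 0], [0, 0, 0], [0, 0, 0], [0, 0, 0]])

```text
clock: 53.25
position: [0.6335, 0.1129, 0.2515]
tool_rot: [-3.141, 0.0, -3.073]
force: [0.4, 0.0, -1.2]
grip_width: -0.0001
finger_force: 0.0
```

Run:
```python
from h import *
s=bot.observe(); print(s['position'],s['force'],Ro.from_euler('z',-TY).apply(s['position']-T))
ang(1); ang(-1); straps()
w=bot.grab_frame('wrist'); hsv=cv2.cvtColor(w['img'],cv2.COLOR_RGB2HSV); b=w['img'].astype(int)
m=cv2.inRange(hsv,(18,110,60),(36,255,255)); n,l,st,c=cv2.connectedComponentsWithStats(m); print(st[1:][st[1:,4]>300])
for sd in (1,-1):
    for th in (0,.1,.2): print(sd,th,[np.round(proj(w,tub(x,sd*(.124-.072*np.cos(th)-.003*np.sin(th)),.0705+.072*np.sin(th)+.003*np.cos(th)))).tolist() for x in (-.02,.02)])
k=(cv2.inRange(hsv,(105,120,40),(130,255,255))>0)|(m>0)
rect(w,k&(np.arange(480)[:,None]<420),.067)
u,v=proj(w,[.634,.115,.1]); q=(b.max(2)<75).astype(np.uint8); kk=np.zeros_like(q); kk[int(v)-90:int(v)+70,int(u)-25:int(u)+25]=1
rect(w,q*kk,.1)
```

```text
[0.63352244 0.11291556 0.25145725] [ 0.36191999  0.02789477 -1.18016662] [-0.00042267 -0.00205992  0.25145725]
side 1 [(np.float64(0.6383485510123065), np.float64(0.08)), (np.float64(0.6425312438008332), np.float64(0.06)), (np.float64(0.6476818545163869), np.float64(0.04))]
side -1 [(np.float64(0.6846712211784799), np.float64(0.1)), (np.float64(0.6849519743863394), np.float64(0.08)), (np.float64(0.688153681963714), np.float64(0.04))]
[262 199  28  16 388] [-0.003  0.091  0.1  ]
[[ 159  182   98   53 4249]
 [ 382  182   98   52 4239]
 [ 455  338   47   11  320]]
1 0 [[386.0, 183.0], [384.0, 231.0]]
1 0.1 [[387.0, 184.0], [385.0, 233.0]]
1 0.2 [[390.0, 185.0], [387.0, 236.0]]
-1 0 [[256.0, 183.0], [258.0, 231.0]]
-1 0.1 [[254.0, 184.0], [256.0, 233.0]]
-1 0.2 [[252.0, 186.0], [254.0, 236.0]]
[  159    87   321   234 56674] [639.6 114.2] [197.2 262.1] 3.9
[ 313  147   15  137 1766] [636.6 114.5] [104.7  10.3] 3.7
```

```bash
python3 -c "
from workcell import bot
print(bot.job_done())"
```

```text
the job is handed in; nothing more can be done
None
```

I handed the job in with all three parts found (one grey block, blue pen, red-capped pen) in the tub, the lid seated and both straps shut by camera and touch, but no verdict was returned; my first press on the left strap missed its end and put up to about 88 N on the wrist, below the 120 N limit.

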